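Close the askew lid of the lapping dish

ROBOT

A 6-joint arm with a two-finger parallel gripper is mounted at the origin on a cart in front of the work surface, level with it; the furniture and walls round the work are solid. World frame = base frame: x ahead of the robot, y to its left, z up, the work surface at z = 0. Lengths are in m, angles in rad, forces in N, time in s.
With the tool pointing down it reaches from about 0.375 to 0.9 m from the base axis. Payload 3.1 kg.
Tool frame: the origin (TCP) lies between the finger pads; the fingertips stand 19 mm ahead of it and the grasp point (between the pads) is the TCP; z points along the fingers, y is the direction in which the jaws open and shut (so a half turn about z gives the same grasp; the last joint's range is limited). The gripper opens to 85 mm and grips with 20 to 120 N. Pads are 22 mm wide; open, the fingers measure 114 mm over their backs; the gripper's body (76 mm by 85 mm) begins 54 mm behind the grasp point. The pads swing forward as they close: fully open they stand 13 mm farther back than shut.
Start: joints at [-1.417, 0.527, 1.433, -0, 1.181, -0.178], TCP at [0.204, -0.591, 0.25] pointing down, gripper open.
Joint ranges: [-3.08, 3.08], [-0.75, 2.2], [0.22, 2.44], [-1.43, 4.57], [0, 2.65], [-2.85, 2.85]. Speed limits (rad/s): [2.79, 2.79, 3.14, 3.14, 3.14, 3.14].

INTERFACE

Orientations are given as a unit quaternion [x, y, z, w].
In Python, from station import manip, optics, job gives the robot as it stands.
- The arm moves only by the shell command python3 -m inch 'ROWS' [OPENING] [FORCE]. ROWS is JSON, one flat list of numbers, 4 for each row, row after row: the shift along the world's x, y, z in cm, then the turn about the world's z in rad. A call has 1 to 20 rows; each row shifts and turns the commanded pose from where the row before left it; what a row does not reach is not made up. A row lasts 1/8 s, in which the tool goes at most 62.5 mm and 10.7 degrees, less where a joint would pass 70% of its speed; a pose out of reach is approached as far as the arm can. A call with a gripper value outside its range is refused whole. OPENING is the opening in per cent of the stroke, from 0 (shut) to 100 (fully open), set as the call begins (- or left out, the last holds). The fingers move at their own pace and stop on an object; FORCE is the grip in N (left out, the last holds). Time passes only in rows, so rows that do not move let the fingers close. It gives the time, the measured TCP pose, the force and the opening at its end, in the units of the state.
- manip.sense(): the state, without advancing time (a new reading comes with each control period).
- optics.snapshot(name): name is "side" or "top"; returns (picture, depth): 480x640x3 uint8, red, green, blue; 480x640 float32, m along the optical axis (not along the pixel's ray), 0 where there is no reading.
- optics.camera_model(name): a dict with "mtx" (3x3 intrinsics, pixels), "camera_from_world" (4x4, takes a point from world to camera coordinates). Camera axes: x right, y up, looking along -z (the intrinsics and any distortion apply to the point x, -y, -z); pixel columns grow to the right and rows downward; lengths in m; the calibration is good to about 2 mm. A picture is of the moment at which its call begins. camera_model takes no time and is no camera call.
- job.sign_off(): hands the job in, once; it reports no verdict.
The state is a dict: "t": time; "q": joint angles; "qd": joint speeds; "tau": joint torques, N m; "tcp_pos": TCP position; "tool_rot": TCP orientation; "force": force on the tool from outside, world axes, zero at the start; "ft_torque": the same for the moment, N m; "finger_gap": opening from 0.0 (shut) to 1.0 (fully open).
Only numpy, scipy, OpenCV 4.12 (cv2) and the standard library are available. Lean on these libraries where they do the work, as an engineer would, in place of code of your own. Each camera call takes 0.05 s, during which the arm holds its last target.

TASK

Close up the lapping dish before grinding starts: draw the keeper plate up out of its slanted slots by its top edge and set it down (do not drop it) in the shallow tray, so that it lies inside. Then take the lid by the lip of its tab and raise it edge-first: lift the tab side just clear of the dish's rim, about 25 mm, with the far side staying low on the dish. Set the lid back down centred and flush on the dish, tab towards the slots, without dropping it, leaving the oil can, casting and tape roll alone.

Things in the scene. Friction and masses are not known exactly. Their poses are not given: they have to be found in the camera images.
- lapping_dish: Fixed unit: grey base plate 6 mm thick, x -112..+56, y -66..+66 mm about the origin, which is on the bench under the dish's axis. z up; -x points to the slotted guides (roughly towards the robot); y along their row.
- dish_rim (a point): Centre of the mouth of the round dark dish on the unit, at rim height, 28 mm above the bench; axes as the unit. Dish outer radius 50 mm, wall 4 mm, a lapping disc inside up to 15 mm above the bench.
- keeper_mid (a point): Centre of the loose flat steel keeper plate: 110 mm wide (its y), 120 mm tall (its z), 8 mm thick (its x), 0.15 to 0.26 kg. It starts in the slots, leaning 25 deg towards the unit's -x, lower edge on the base plate, upper 74 mm free above the guides. Its z is the way it slides out (free after 46 mm, 1.5 mm play). While in, it blocks the lid's tab.
- lid_mid (a point): Loose aluminium lid, 117 mm across, 0.10 to 0.19 kg; origin on its axis at the skirt's lower edge, z up when level, -x along the tab. Skirt inner radius 55.5, top's underside at z = 10, top at z = 14 mm. Starts 16 to 23 mm off to the unit's +x, far side on the rim, tab side propped 10 deg up, yawed up to 6 deg. Home: level, centred, lid_mid 18 mm above the bench.
- lid_tab (a point): Where to grasp the lid: middle of the upright lip on its tab, at (-87.5, 0, 25.8) mm in the lid's frame; axes as the lid. The tab is a flat tongue 30 mm wide, top at z = 14 mm, to x = -105 mm; the lip on it is 30 mm wide (lid y), 8 mm thick, 26 mm high and leans 25 deg towards lid -x, along (-0.423, 0, 0.906). Pinch it across its thickness.
- lid_near (a point): Lower edge of the skirt below the tab, (-58.5, 0, 0) mm in the lid's frame.
- lid_far (a point): Lower edge of the skirt opposite the tab, (58.5, 0, 0) mm in the lid's frame.
- tray: Fixed shallow dark sheet tray, outside 135 mm (x) x 175 mm (y) x 20 mm high, walls and floor 4 mm; origin on the bench under its centre.
- oil: Loose green oil can, bystander, 62 mm across, 123 mm high with its spout; origin at the centre of its foot.
- boss: Loose small dark flanged casting, bystander, 50 mm across, 30 mm high; origin at the centre of its foot.
- tape: Loose roll of tan tape lying flat, bystander, 96 mm across, 25 mm high; origin at the centre of its foot.
- keeper: The keeper plate itself; origin at the centre of its lower edge, 60 mm below keeper_mid along its z.
- lid: The lid itself; origin and axes as lid_mid.
- slots (a point): Foot of the slots, midway between the two dark slotted guides, on the base plate (unit x -74, y 0, z 6 mm). The guides stand at y = +-48 to +-64 mm, open between. Their slots (11 mm wide, 8 mm deep, facing one another) run from here 46 mm up along (-0.423, 0, 0.906) in the unit's axes: leaning 25 deg from vertical towards -x.
- tube_post: Furniture to keep clear of: fixed tall post with a red-sleeved tube, left of the tray, 384 mm high, within 80 mm of its origin (centre of its foot). Keep clear also of the big fixed black casting behind the tray: its near end overhangs the bench 160 to 220 mm up; treat world x over 0.51 m, y -0.15 to +0.04 m as solid.

How it is judged:
By the outcome, as a careful person would: the job done as asked, in the order asked, and still so for the second after the job is handed in, with the robot touching nothing.
It also fails if it takes over 56 s, if anything falls off the work surface, if the arm or the gripper's body presses on something with over 40 N, if the wrist force passes 120 N, or if a joint passes its speed limit or range.

## Working session

There is one attempt and no reset: what is moved stays moved. The work goes in short steps, Python scripts to look and compute and a shell command to move; the robot and the scene stay as the last step left them, time stands still between calls to the robot, and variables do not carry over. Pictures are saved under pics/ and viewed, and the job is handed in when it is done.

```bash
ls; mkdir -p pics; cat > h.py <<'E'
import numpy as np,cv2
from station import manip,optics,job
def snap(n,f):
    p,d=optics.snapshot(n); cv2.imwrite(f'pics/{f}.png',p[:,:,::-1]); np.save(f'pics/{f}.npy',d); return p,d
def world(n,u,v,d):
    m=optics.camera_model(n);K=np.array(m['mtx']);T=np.linalg.inv(np.array(m['camera_from_world']))
    u=np.asarray(u,float);v=np.asarray(v,float)
    x=(u-K[0,2])/K[0,0]*d;y=(v-K[1,2])/K[1,1]*d
    return (T@np.stack([x,-y,-d,np.ones_like(d)]).reshape(4,-1))[:3].T
def ray(n,u,v,z):
    m=optics.camera_model(n);K=np.array(m['mtx']);T=np.linalg.inv(np.array(m['camera_from_world']))
    r=T[:3,:3]@np.array([(u-K[0,2])/K[0,0],-(v-K[1,2])/K[1,1],-1]);o=T[:3,3]
    return o+r*(z-o[2])/r[2]
def proj(n,P):
    m=optics.camera_model(n);K=np.array(m['mtx']);T=np.array(m['camera_from_world'])
    P=np.atleast_2d(P);c=P@T[:3,:3].T+T[:3,3]
    return np.stack([K[0,0]*c[:,0]/-c[:,2]+K[0,2],K[1,1]*-c[:,1]/-c[:,2]+K[1,2]],1)
E
python3 - <<'E'
from h import *
for n in('side','top'):
    snap(n,n+'0'); m=optics.camera_model(n);print(m)
s=manip.sense();print(s['t'],s['tcp_pos'],s['tool_rot'],s['force'],s['finger_gap'])
E
```

```text
pics
{'mtx': array([[455.91329625,   0.        , 322.03138768],
       [  0.        , 455.91329625, 240.67013445],
       [  0.        ,   0.        ,   1.        ]]), 'camera_from_world': array([[-0.87072059, -0.49116137, -0.02462025,  0.46063116],
       [ 0.1750693 , -0.35636533,  0.91779872, -0.1789647 ],
       [-0.45956108,  0.794836  ,  0.39628191, -0.65092662],
       [ 0.        ,  0.        ,  0.        ,  1.        ]])}
{'mtx': array([[492.17994368,   0.        , 320.02580885],
       [  0.        , 492.17994368, 241.70262588],
       [  0.        ,   0.        ,   1.        ]]), 'camera_from_world': array([[-0.00666311, -0.99985058,  0.01595035, -0.08182287],
       [ 0.9907949 , -0.00444438,  0.1352986 , -0.58507202],
       [-0.13520749,  0.01670503,  0.99067647, -1.11057305],
       [ 0.        ,  0.        ,  0.        ,  1.        ]])}
0.1 [ 0.20352557 -0.59029376  0.24941863] [ 9.86272913e-01  1.65120423e-01  1.41442163e-05 -9.93801331e-04] [ 0.83980795 -0.0467088  -0.51832166] 0.9996730226866842
```

View pics/top0.png

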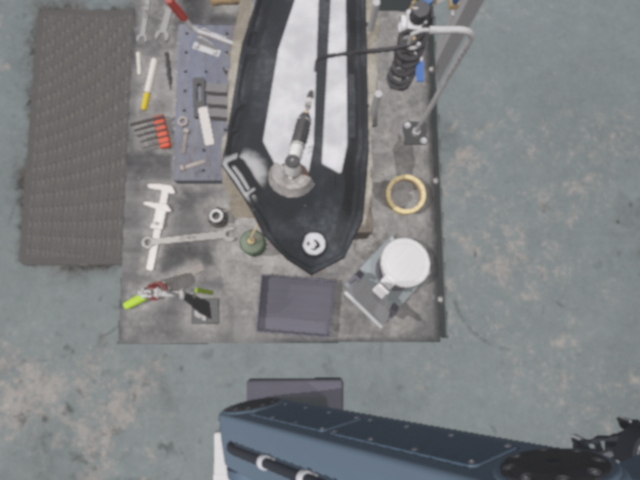

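View pics/side0.png

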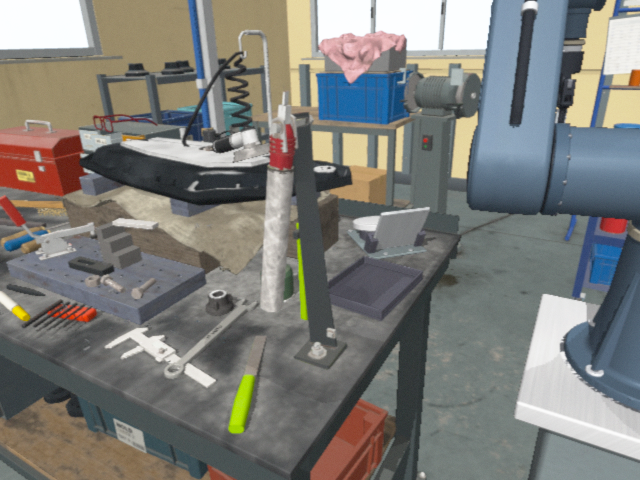

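```bash
python3 - <<'E'
from h import *
a=cv2.imread('pics/top0.png');c=a[210:340,230:450];cv2.imwrite('pics/c1.png',cv2.resize(c,None,fx=3.6,fy=3.6,interpolation=cv2.INTER_CUBIC))
a=cv2.imread('pics/side0.png');c=a[180:330,280:480];cv2.imwrite('pics/c2.png',cv2.resize(c,None,fx=4,fy=4,interpolation=cv2.INTER_CUBIC))
E
```

```text
(no output)
```

View pics/c1.png

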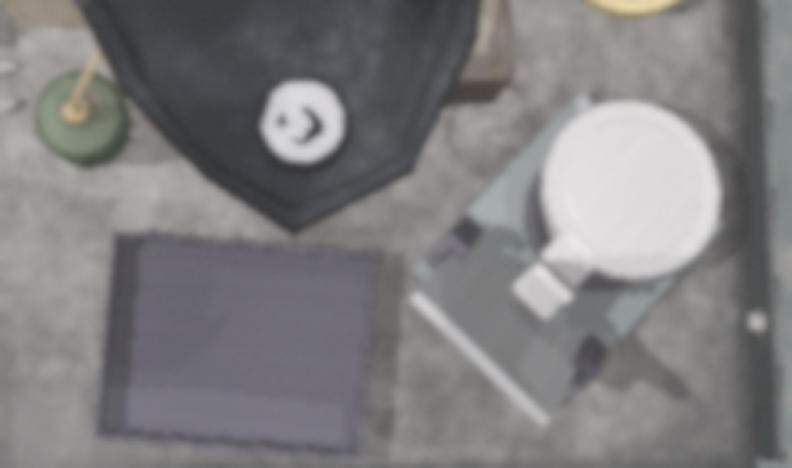

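View pics/c2.png

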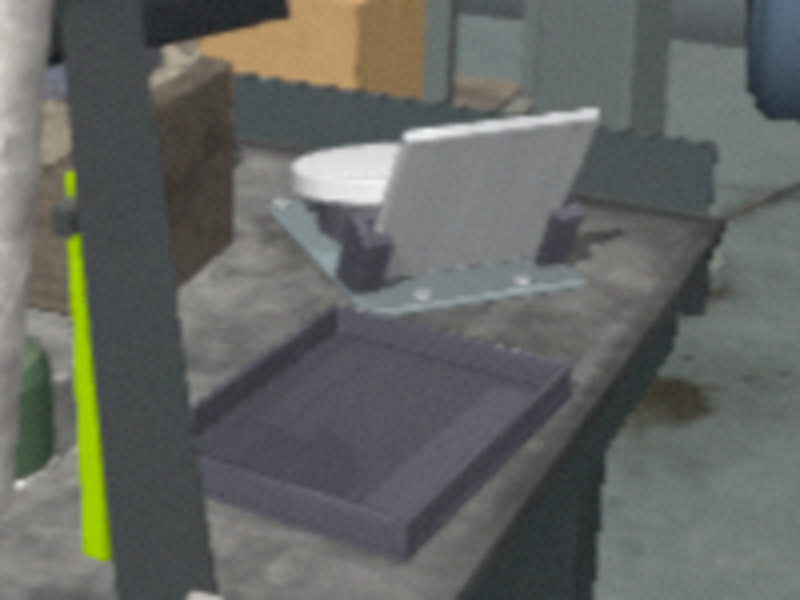

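```bash
python3 - <<'E'
from h import *
d=np.load('pics/top0.npy')
vv,uu=np.mgrid[0:480,0:640]
W=world('top',uu.ravel(),vv.ravel(),d.ravel()).reshape(480,640,3)
np.save('pics/W0.npy',W)
def P(*uv):
    for u,v in uv: print((u,v),np.round(W[v,u]*1000,1))
P((363,310),(350,297),(378,323),(380,290),(405,264),(350,330),(297,306),(160,320),(215,310),(395,320))
im=cv2.imread('pics/top0.png')
g=cv2.cvtColor(im,cv2.COLOR_BGR2GRAY); 
# lid: bright
m=(im.min(2)>185).astype(np.uint8); m[:,:]*=1
n,l,s,c=cv2.connectedComponentsWithStats(m)
for i in range(1,n):
    if s[i,4]>30: print(s[i],c[i])
# lid points height fit
lab=[i for i in range(1,n) if s[i,0]<400<s[i,0]+s[i,2] and 230<c[i][1]<290][0]
sel=(l==lab)
pts=W[sel]; print(pts.min(0),pts.max(0))
# height map view
z=W[210:340,230:450,2]; h=np.clip(z/0.15*255,0,255).astype(np.uint8)
cv2.imwrite('pics/h1.png',cv2.resize(cv2.applyColorMap(h,cv2.COLORMAP_JET),None,fx=3.6,fy=3.6,interpolation=cv2.INTER_NEAREST))
E
```

```text
(363, 310) [ 426.  -175.2  115.1]
(350, 297) [ 454.  -147.9  111.4]
(378, 323) [ 398.  -207.6  109.4]
(380, 290) [ 470.6 -220.6   57.9]
(405, 264) [ 531.5 -283.2   38.3]
(350, 330) [ 379.1 -155.1    1.9]
(297, 306) [436.1 -30.2   7.1]
(160, 320) [405.5 292.6   1. ]
(215, 310) [428.  163.1   5.4]
(395, 320) [ 401.6 -262.8   -0.7]
[ 264    0   54  168 5561] [292.85272433  82.66894443]
[328   0  18  53 804] [337.02238806  26.82711443]
[399  10  29  22 188] [407.9893617   23.19680851]
[430  27  39   4 146] [448.54794521  28.54794521]
[198  30  34  13  86] [214.68604651  35.74418605]
[199  46  17   8  75] [206.45333333  49.58666667]
[137  52   3  22  51] [137.92156863  62.94117647]
[ 322   57   25  115 2247] [335.01691144 114.37783712]
[145  58  11  33 154] [149.76623377  74.49350649]
[199 107  14  38 328] [205.5304878 125.4695122]
[249 162   9  10  37] [253.27027027 165.62162162]
[144 184  30  87 882] [157.7755102  219.63265306]
[210 209  12  12  44] [216.5        214.06818182]
[304 233  20  21 269] [313.60223048 242.87360595]
[ 381  238   49   48 1893] [404.22451136 262.44268357]
[373 284  15  13 112] [380.03571429 289.96428571]
[213 433  15  47 460] [218.6673913  459.67608696]
[ 0.42898338 -0.34203452  0.00200526] [ 0.59502667 -0.06585876  1.18068311]
```

View pics/h1.png

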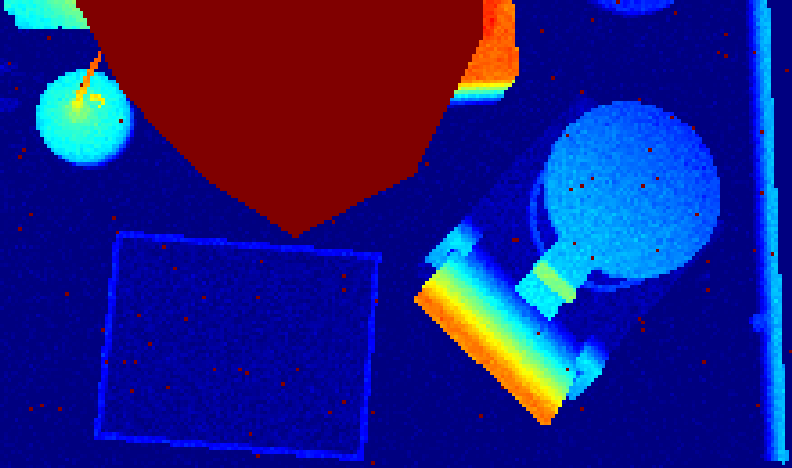

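```bash
cat > m.py <<'E'
from h import *
def clean(d): return cv2.medianBlur(d,3)
def cloud(name='top',d=None):
    vv,uu=np.mgrid[0:480,0:640]
    return world(name,uu.ravel(),vv.ravel(),clean(d).ravel()).reshape(480,640,3)
def plane(p):
    for _ in range(6):
        c=p.mean(0);n=np.linalg.svd(p-c,full_matrices=False)[2][2];r=(p-c)@n;p=p[abs(r)<max(2*r.std(),.0008)]
    return c,n*np.sign(n[2]),p
E
python3 - <<'E'
from m import *
W=cloud(d=np.load('pics/top0.npy'))
U,V=np.meshgrid(np.arange(640),np.arange(480))
box=lambda a,b,c,d:(U>=a)&(U<b)&(V>=c)&(V<d)
# tray
t=box(255,338,272,340)&(W[...,2]>.011)&(W[...,2]<.03)
p=W[t]; r=cv2.minAreaRect((p[:,:2]*1000).astype(np.float32));print('tray',r,len(p),np.median(p[:,2]), 'floor',np.median(W[290:320,275:320,2]))
# keeper
k=box(340,395,275,335)&(W[...,2]>.06)&(W[...,0]<.46)
# exclude lip/tab (lies at pixel 373-388, 276-298)
k&=~box(370,392,270,300)
p=W[k];c,n,q=plane(p);print('keeper plane',c,n,'lean',np.degrees(np.arccos(n[2])),'yaw n',np.degrees(np.arctan2(n[1],n[0])),len(p),len(q))
top=p[p[:,2]>.108]
r=cv2.minAreaRect((top[:,:2]*1000).astype(np.float32));print('top edge',r,cv2.boxPoints(r),np.percentile(top[:,2],[50,90,98]))
# lid disc
g=box(381,431,238,287)&(W[...,2]>.02)&(W[...,2]<.075)
ld=g&((U-404)**2+(V-262)**2<21**2)
c,n,q=plane(W[ld]);print('lid plane',c,n,np.degrees(np.arccos(n[2])),np.degrees(np.arctan2(n[1],n[0])))
# lid outline: ellipse of bright mask
im=cv2.imread('pics/top0.png')
m=((im.min(2)>165)&box(378,434,232,292)).astype(np.uint8)
m=cv2.morphologyEx(m,cv2.MORPH_OPEN,cv2.getStructuringElement(cv2.MORPH_ELLIPSE,(21,21)))
cs,_=cv2.findContours(m,cv2.RETR_EXTERNAL,cv2.CHAIN_APPROX_NONE)
cc=max(cs,key=cv2.contourArea);e=cv2.fitEllipse(cc);print('ellipse',e)
# centre on lid plane
K=optics.camera_model('top');T=np.linalg.inv(K['camera_from_world']);M=K['mtx'];o=T[:3,3]
def rp(u,v):
    r=T[:3,:3]@np.array([(u-M[0,2])/M[0,0],-(v-M[1,2])/M[1,1],-1]);return o+r*((c-o)@n)/(r@n)
ctr=rp(*e[0]);print('lid top centre',ctr,'lid_mid',ctr-n*.014)
pp=np.array([rp(*x[0]) for x in cc]);print('radius',np.linalg.norm(pp-ctr,axis=1).mean())
# lip: above lid plane by >15mm
hh=(W-c)@n
lp=box(370,392,272,300)&(hh>.018)&(hh<.035)
print('lip top',W[lp].mean(0),lp.sum(),hh[lp].max(), np.argwhere(lp)[:,::-1].mean(0))
tb=box(370,395,272,302)&(abs(hh)<.004)&((W-ctr)[...,0]**2+(W-ctr)[...,1]**2>.065**2)
tp=W[tb].mean(0);print('tab',tp,tb.sum(),'dir',np.degrees(np.arctan2(*(tp-ctr)[[1,0]])))
l=W[lp].mean(0);print('lipdir',np.degrees(np.arctan2(*(l-ctr)[[1,0]])))
E
```

```text
tray ((437.86871337890625, -27.347206115722656), (175.2882080078125, 135.2965850830078), 84.83159637451172) 468 0.017556926526278382 floor 0.0037795279809169635
keeper plane [ 0.43035384 -0.19673054  0.09054856] [ 0.62439649 -0.61182665  0.48558952] lean 60.948896835437 yaw n -44.41743998074848 576 426
top edge ((426.47705078125, -180.1976776123047), (99.97848510742188, 9.561687469482422), 45.796104431152344) [[ 388.19666 -212.69986]
 [ 395.0511  -219.3664 ]
 [ 464.75745 -147.6955 ]
 [ 457.903   -141.02896]] [0.11219713 0.11371472 0.11425652]
lid plane [ 0.53669553 -0.28207039  0.03775506] [ 0.1207795 -0.1290123  0.9842602] 10.179080337467019 -46.88770986113618
ellipse ((404.5011291503906, 262.2493591308594), (47.79755401611328, 50.20450973510742), 133.04617309570312)
lid top centre [ 0.53560834 -0.28224337  0.0378658 ] lid_mid [ 0.53391743 -0.2804372   0.02408615]
radius 0.05888676502278084
lip top [ 0.47500622 -0.22652262  0.07412163] 49 0.023419792223603724 [383.57142857 287.75510204]
tab [ 0.47178602 -0.22347763  0.05240778] 154 dir 137.36202925122635
lipdir 137.40294803242048
```

```bash
python3 - <<'E'
from m import *
W=cloud(d=np.load('pics/top0.npy'))
U,V=np.meshgrid(np.arange(640),np.arange(480))
box=lambda a,b,c,d:(U>=a)&(U<b)&(V>=c)&(V<d)
im=cv2.imread('pics/top0.png').astype(int)
b=(im.min(2)>150)&box(338,392,285,335)&~box(370,392,270,300)
cs,_=cv2.findContours(b.astype(np.uint8),cv2.RETR_EXTERNAL,cv2.CHAIN_APPROX_NONE)
c=max(cs,key=cv2.contourArea);r=cv2.minAreaRect(c);print(r,cv2.contourArea(c))
bp=cv2.boxPoints(r);print(bp)
P=np.array([ray('top',u,v,.1145)*1000 for u,v in bp]);print(P.round(1),P.mean(0))
# guides: height 35-60, away from keeper/tab
ax=np.array([np.cos(np.radians(-44.3)),np.sin(np.radians(-44.3)),0]);ay=np.array([-ax[1],ax[0],0])
z=W[...,2]
for bx in [(345,365,268,290),(385,402,300,322)]:
    g=box(*bx)&(z>.04)&(z<.056); p=W[g]; print('guide',g.sum(),p.mean(0)*1000,'ux',np.percentile(p@ax,[2,98]),'uy',np.percentile(p@ay,[2,98]),np.median(p[:,2]))
# dark unit: base plate region z 3..9
g=box(335,445,230,345)&(z>.0045)&(z<.0075)
print(g.sum()); 
# dish wall z 22..30 visible
g=box(370,440,230,300)&(z>.022)&(z<.031);p=W[g];print(len(p))
vis=im.copy().astype(np.uint8);vis[g]=(0,0,255)
for e in P[:1]: pass
# predicted unit corners given origin hypothesis from keeper top
mid=P.mean(0)[:2]/1000
u0=mid+ax[:2]*(.074+.423*.12)
print('unit origin',u0)
pts=[];
for x,y,h in [(-.112,-.066,.006),(-.112,.066,.006),(.056,.066,.006),(.056,-.066,.006)]:
    pts.append(proj('top',np.r_[u0+ax[:2]*x+ay[:2]*y,h])[0])
big=cv2.resize(vis[210:340,330:450],None,fx=5,fy=5,interpolation=cv2.INTER_CUBIC)
cv2.polylines(big,[((np.array(pts)-[330,210]+.5)*5).astype(int).reshape(-1,1,2)],True,(0,255,0),1)
th=np.linspace(0,6.28,60);pc=np.array([proj('top',np.r_[u0+.05*np.array([np.cos(t),np.sin(t)]),.028])[0] for t in th])
cv2.polylines(big,[((pc-[330,210]+.5)*5).astype(int).reshape(-1,1,2)],True,(255,255,0),1)
cv2.imwrite('pics/u1.png',big)
E
```

```text
((362.5405578613281, 309.4747619628906), (52.342044830322266, 4.9374918937683105), 44.06081008911133) 193.0
[[342.01718 293.04892]
 [345.45084 289.50082]
 [383.06393 325.9006 ]
 [379.63028 329.4487 ]]
[[ 462.5 -130.5  114.5]
 [ 470.1 -138.1  114.5]
 [ 392.  -217.6  114.5]
 [ 384.5 -210.1  114.5]] [ 427.25310773 -174.06989104  114.5       ]
guide 116 [ 492.79450021 -168.26251596   47.55289373] ux [0.45694565 0.48294115] uy [0.20030994 0.23695366] 0.047315426137286565
guide 88 [ 418.76301305 -245.03634163   47.54589579] ux [0.4555695  0.48302422] uy [0.10803928 0.13278057] 0.04816002471424674
754
416
unit origin [ 0.51654293 -0.26120418]
```

View pics/u1.png

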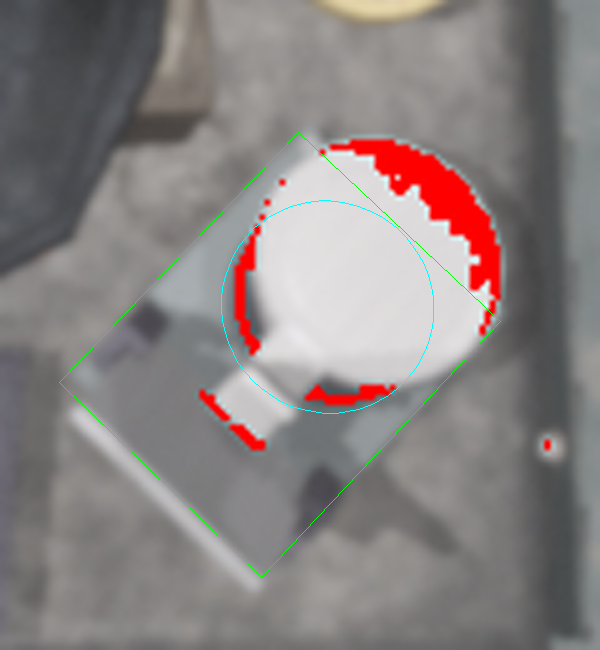

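```bash
python3 -m inch '[1.88,3.44,0,0.039, 1.88,3.44,0,0.039, 1.88,3.44,0,0.039, 1.88,3.44,0,0.039, 1.88,3.44,0,0.039, 1.88,3.44,0,0.039, 1.88,3.44,0,0.039, 1.88,3.44,0,0.039, 1.88,3.44,0,0.039, 1.88,3.44,0,0.039, 1.88,3.44,0,0.039, 1.88,3.46,-2,0.039, 0,0,-4,0, 0,0,-3,0, 0,0,-1,0, 0,0,0,0]' 45 40; python3 - <<'E'
from m import *
s=manip.sense();print(s['q'])
snap('side','s1');snap('top','t1')
a=cv2.imread('pics/s1.png')[140:290,320:520];cv2.imwrite('pics/s1c.png',cv2.resize(a,None,fx=4,fy=4,interpolation=cv2.INTER_CUBIC))
E
```

```text
t: 2.1
tcp_pos: [0.429, -0.1779, 0.15]
tool_rot: [0.921, 0.389, -0.0, -0.001]
force: [-0.8, 0.2, 0.4]
finger_gap: 0.453
[-6.34397728e-01  4.83500150e-01  1.92313245e+00  9.38034358e-06
  7.36258077e-01  1.36860593e-01]
```

View pics/s1c.png

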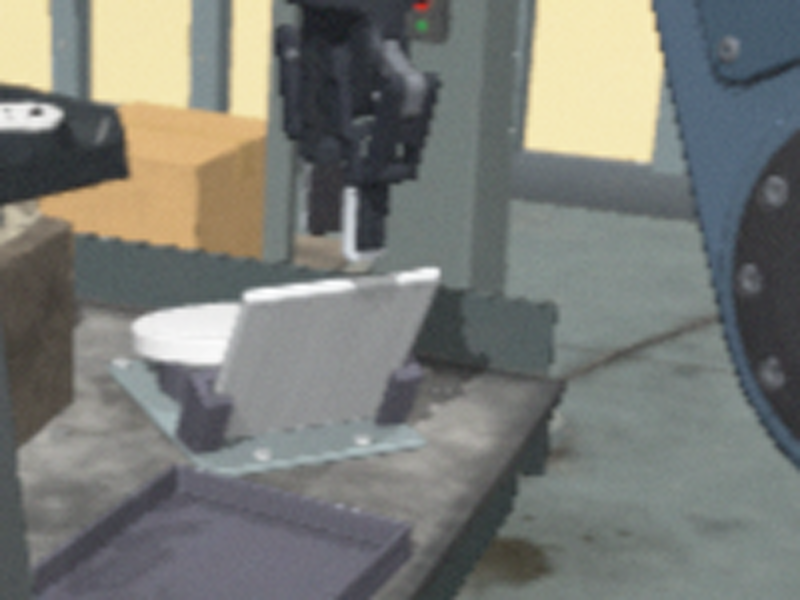

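```bash
python3 - <<'E'
from m import *
p=proj('side',[[.427,-.175,.114],[.429,-.178,.131]])
print((p-[320,140])*4)
# keeper top ends in side view onto plane z=.114
for u,v in [(320+245/4,140+293/4),(320+437/4,140+271/4)]:print(ray('side',u,v,.114))
E
```

```text
[[341.39380072 281.01790036]
 [341.27885725 247.46625722]]
[ 0.46461526 -0.13698855  0.114     ]
[ 0.38775788 -0.21091481  0.114     ]
```

```bash
python3 -m inch '[0,0,-1.6,0, 0,0,-1.6,0, 0,0,0,0]' ; python3 -m inch '[0,0,0,0, 0,0,0,0, 0,0,0,0, 0,0,0,0]' 0 30; python3 - <<'E'
from m import *
s=manip.sense();print(s['finger_gap']*85,s['ft_torque'])
snap('side','s2')
a=cv2.imread('pics/s2.png')[140:290,320:520];cv2.imwrite('pics/s2c.png',cv2.resize(a,None,fx=4,fy=4,interpolation=cv2.INTER_CUBIC))
E
```

```text
t: 2.58
tcp_pos: [0.4292, -0.1781, 0.1187]
tool_rot: [0.921, 0.389, 0.0, 0.0]
force: [-0.7, -0.1, 0.4]
finger_gap: 0.448
t: 3.08
tcp_pos: [0.4298, -0.1783, 0.1194]
tool_rot: [0.921, 0.389, 0.001, 0.001]
force: [0.1, 1.1, 5.3]
finger_gap: 0.144
12.227186958352839 [-0.14973112 -0.01705907 -0.03088857]
```

View pics/s2c.png

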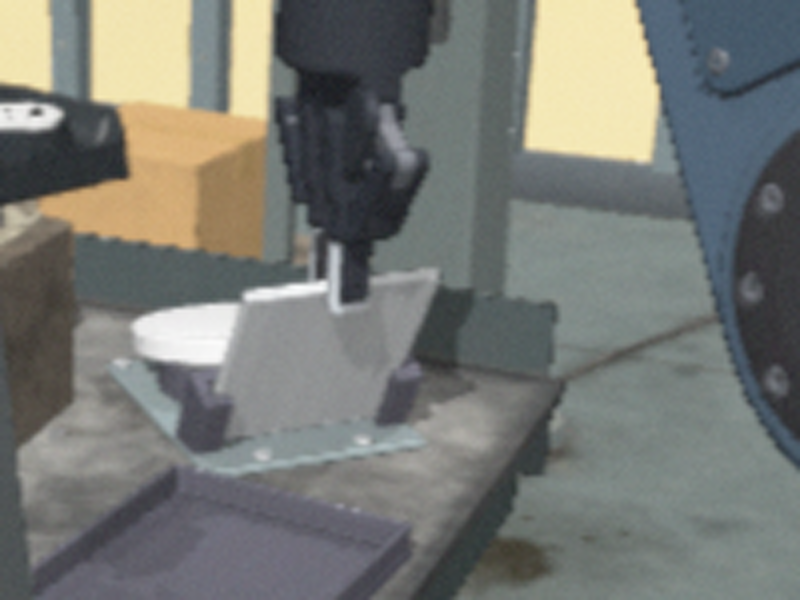

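```bash
python3 -m inch '[-0.15,0.15,0.45,0, -0.15,0.15,0.45,0, -0.3,0.3,0.9,0, 0,0,0,0]' ; python3 - <<'E'
from m import *
s=manip.sense();print(s['finger_gap']*85,s['ft_torque'])
snap('side','s3')
a=cv2.imread('pics/s3.png')[140:290,320:520];cv2.imwrite('pics/s3c.png',cv2.resize(a,None,fx=4,fy=4,interpolation=cv2.INTER_CUBIC))
E
```

```text
t: 3.62
tcp_pos: [0.4245, -0.1728, 0.1375]
tool_rot: [0.921, 0.389, 0.001, 0.002]
force: [1.7, -1.9, 3.4]
finger_gap: 0.132
11.249802462273584 [-0.6483342  -0.6502723  -0.00486644]
```

View pics/s3c.png

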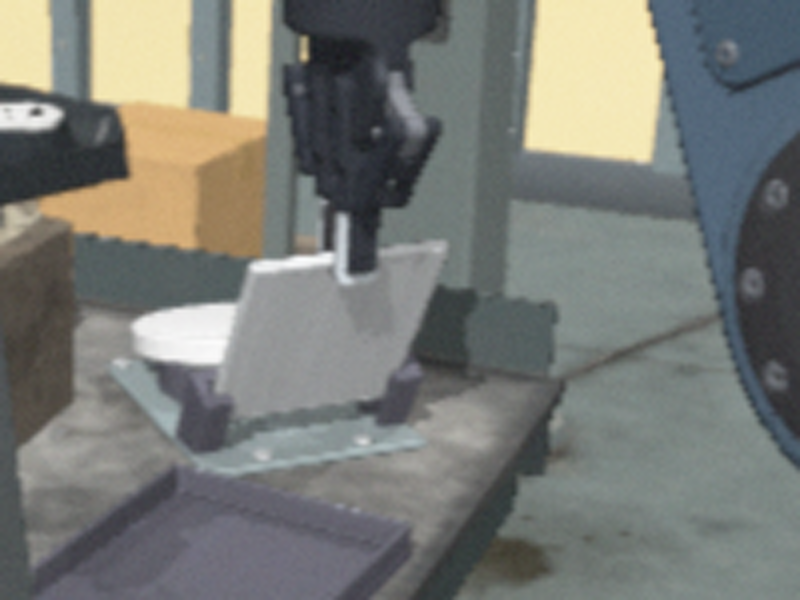

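```bash
python3 -m inch '[-0.23,0.23,0.7,0, -0.23,0.23,0.7,0, -0.23,0.23,0.7,0, -0.23,0.23,0.7,0, -0.23,0.23,0.7,0, -0.1,0.1,0.8,0, 0,0,1.5,0, 0,0,2,0, 0,0,0,0]' ; python3 - <<'E'
from m import *
s=manip.sense();print(s['finger_gap']*85,s['ft_torque'])
snap('side','s4');snap('top','t4')
a=cv2.imread('pics/s4.png')[100:250,320:520];cv2.imwrite('pics/s4c.png',cv2.resize(a,None,fx=4,fy=4,interpolation=cv2.INTER_CUBIC))
a=cv2.imread('pics/t4.png')[210:340,230:450];cv2.imwrite('pics/t4c.png',cv2.resize(a,None,fx=3.6,fy=3.6,interpolation=cv2.INTER_CUBIC))
E
```

```text
t: 4.8
tcp_pos: [0.4109, -0.1594, 0.2153]
tool_rot: [0.921, 0.389, 0.001, 0.001]
force: [-1.0, -0.1, -1.4]
finger_gap: 0.083
7.017274760541864 [-0.0443152   0.02925963 -0.00470341]
```

View pics/s4c.png

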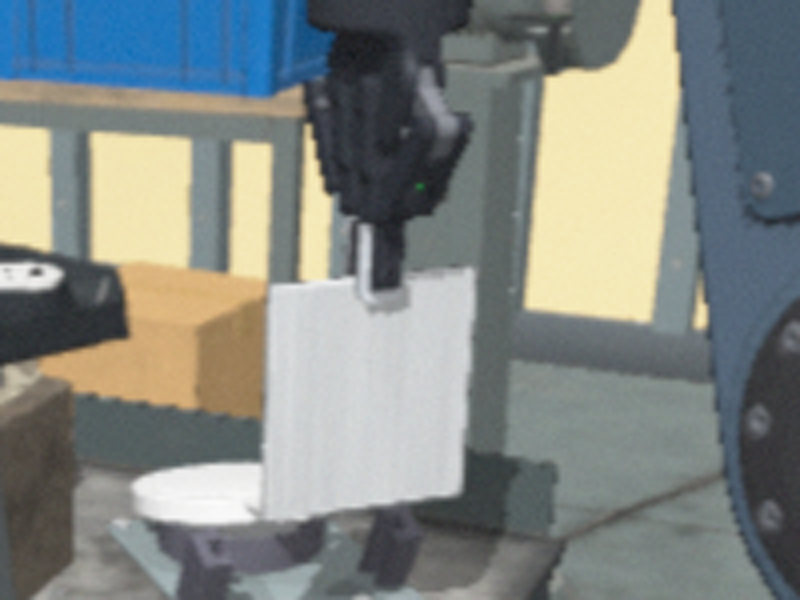

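View pics/t4c.png

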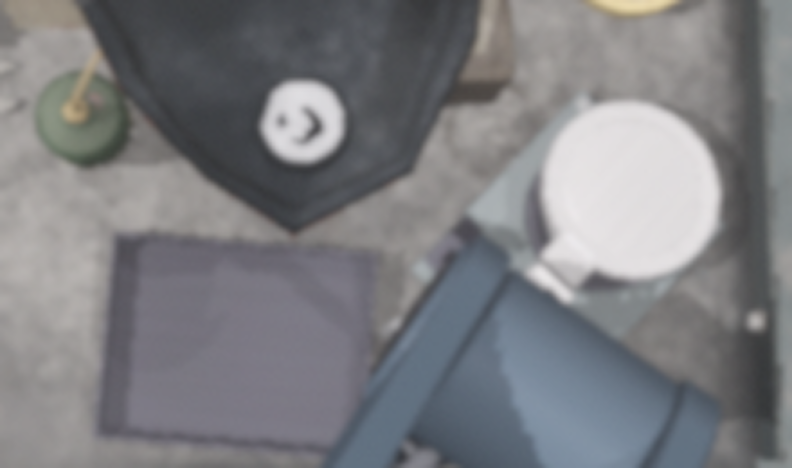

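```bash
python3 - <<'E'
from m import *
s=manip.sense();t=np.array(s['tcp_pos'])
n=np.array([np.cos(np.radians(-44.2)),np.sin(np.radians(-44.2)),0]);l=np.array([-n[1],n[0],0])
p0=t-n*.004
m=optics.camera_model('side');K=m['mtx'];T=np.linalg.inv(m['camera_from_world']);o=T[:3,3]
for u,v in [(268,286),(474,268),(264,520),(464,494)]:
    u=320+u/4;v=100+v/4
    r=T[:3,:3]@np.array([(u-K[0,2])/K[0,0],-(v-K[1,2])/K[1,1],-1])
    q=o+r*((p0-o)@n)/(r@n);print(q,((q-t)@l)*1000)
# tray axes
c=np.array([437.9,-27.3]);a=np.radians(84.83);yd=np.array([np.cos(a),np.sin(a)]);print(yd,c-yd*83.5,c-yd*(83.5-8))
E
```

```text
[ 0.4466767  -0.11560063  0.20800299] 56.53151915916564
[ 0.37044405 -0.19399238  0.20633418] -52.815102624512946
[ 0.44530246 -0.11701379  0.08791821] 54.56033749422347
[ 0.36734827 -0.19717585  0.08701552] -57.255633672915764
[0.09011112 0.99593172] [ 430.37572115 -110.46029839] [ 431.09661014 -102.49284465]
```

```bash
python3 -m inch '[0.25,0.71,0,-0.111, 0.25,0.71,0,-0.111, 0.25,0.71,0,-0.111, 0.25,0.71,0,-0.111, 0.25,0.71,0,-0.111, 0.25,0.71,0,-0.111, 0.25,0.71,0,-0.111, 0.25,0.71,-1,-0.113, 0,0,-1.5,0, 0,0,-1.5,0, 0,0,0,0]' ; python3 - <<'E'
from m import *
s=manip.sense();print(s['finger_gap']*85,s['ft_torque'],s['q'])
snap('side','s5');snap('top','t5')
a=cv2.imread('pics/s5.png')[150:330,280:520];cv2.imwrite('pics/s5c.png',cv2.resize(a,None,fx=3.3,fy=3.3,interpolation=cv2.INTER_CUBIC))
E
```

```text
t: 6.28
tcp_pos: [0.4292, -0.1018, 0.1727]
tool_rot: [0.999, -0.045, -0.002, -0.001]
force: [0.5, 0.1, -1.3]
finger_gap: 0.076
6.4832702868030445 [0.00330252 0.00745138 0.00099912] [-4.87245576e-01  4.17940527e-01  1.95647060e+00  1.22134427e-05
  7.72434835e-01  1.17377527e+00]
```

View pics/s5c.png

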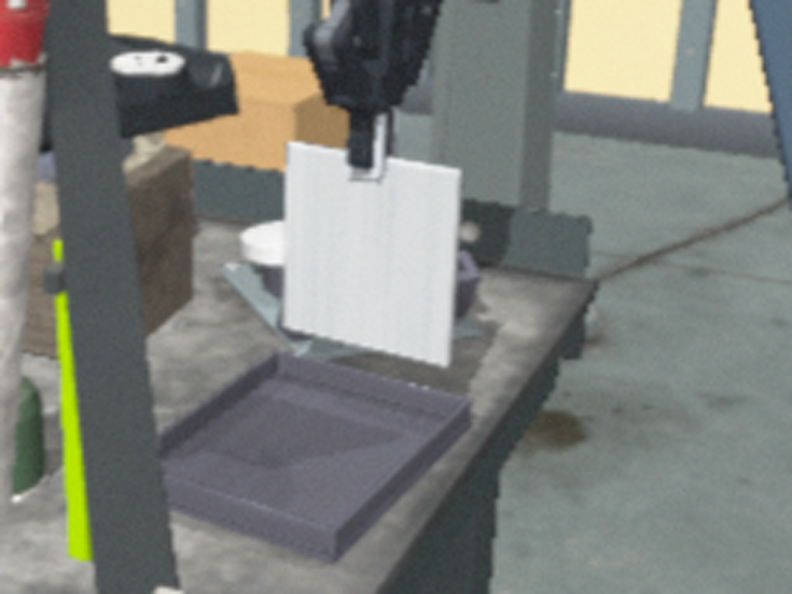

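```bash
python3 -m inch '[0.1,0,-1.0,0, 0.1,0,-1.2,0, 0,0,-1.0,0, 0,0,-0.5,0, 0,0,0,0]' ; python3 - <<'E'
from m import *
s=manip.sense();print(s['finger_gap']*85,s['ft_torque'])
snap('side','s6');snap('top','t6')
a=cv2.imread('pics/s6.png')[150:330,280:520];cv2.imwrite('pics/s6c.png',cv2.resize(a,None,fx=3.3,fy=3.3,interpolation=cv2.INTER_CUBIC))
E
```

```text
t: 7.0
tcp_pos: [0.4324, -0.1024, 0.1368]
tool_rot: [0.999, -0.045, -0.001, -0.0]
force: [0.2, 0.9, -1.4]
finger_gap: 0.078
6.598697273427369 [0.02393223 0.04783834 0.00700756]
```

View pics/s6c.png

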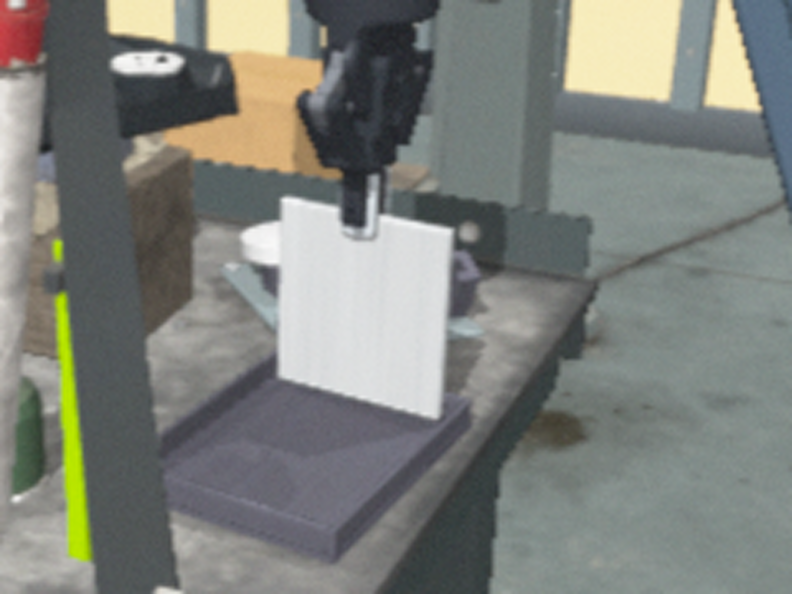

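View pics/t6.png

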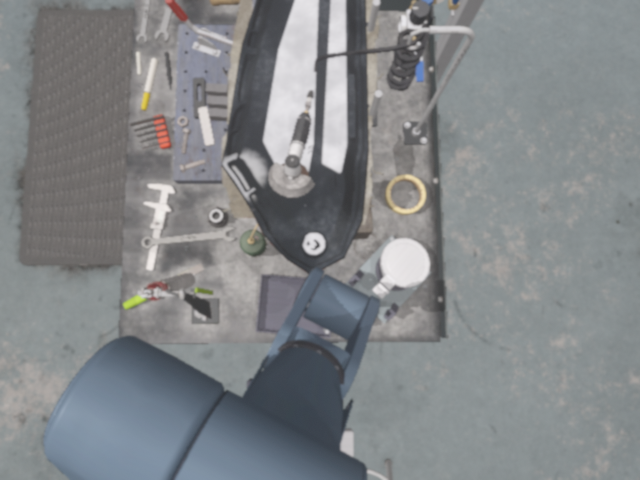

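```bash
python3 -m inch '[0,0,-0.2,0, 0,0,-0.2,0, 0,0,-0.1,0, 0,0,0,0]'; python3 -c "
from station import manip;s=manip.sense();print(s['force'],s['ft_torque'],s['tcp_pos'])"
```

```text
t: 7.6
tcp_pos: [0.4328, -0.1027, 0.133]
tool_rot: [0.999, -0.045, 0.0, 0.0]
force: [-1.0, 0.1, 4.9]
finger_gap: 0.082
[-0.99019651  0.08201045  4.91175732] [ 0.09641233  0.23403565 -0.00201442] [ 0.4328482  -0.10268925  0.13297024]
```

```bash
python3 -m inch '[0,0,0,0, 0.045,0.5,0,0, 0.045,0.5,-0.05,0, 0.045,0.5,-0.05,0, 0.027,0.3,-0.1,0, 0,0,0,0]' 15 20; python3 - <<'E'
from m import *
s=manip.sense();print(s['force'],s['ft_torque'])
snap('side','s7')
a=cv2.imread('pics/s7.png')[150:330,280:520];cv2.imwrite('pics/s7c.png',cv2.resize(a,None,fx=3.3,fy=3.3,interpolation=cv2.INTER_CUBIC))
E
```

```text
t: 8.35
tcp_pos: [0.4342, -0.0842, 0.1302]
tool_rot: [0.999, -0.045, -0.0, -0.0]
force: [-0.1, 0.0, 0.6]
finger_gap: 0.149
[-0.06637717  0.00272834  0.59451248] [-0.0272527   0.04257225  0.05202696]
```

View pics/s7c.png

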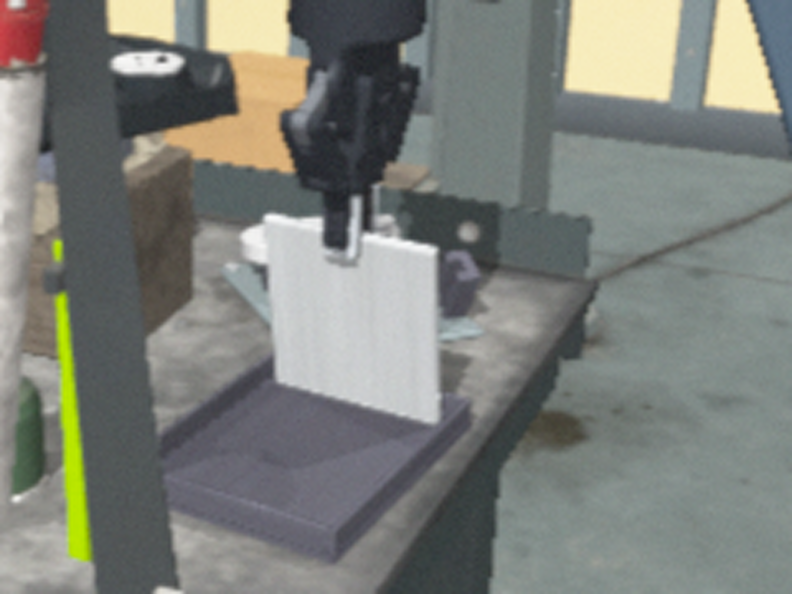

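```bash
python3 -m inch '[0.045,0.5,-0.05,0, 0.045,0.5,-0.1,0, 0.045,0.5,-0.1,0, 0.03,0.35,-0.1,0]' 18;  python3 -m inch '[0.04,0.45,-0.2,0, 0.04,0.45,-0.2,0, 0.035,0.4,-0.2,0, 0.035,0.4,-0.2,0, 0,0,0,0]' 22; python3 - <<'E'
from m import *
s=manip.sense();print(s['force'],s['ft_torque'])
snap('side','s8')
a=cv2.imread('pics/s8.png')[150:330,280:520];cv2.imwrite('pics/s8c.png',cv2.resize(a,None,fx=3.3,fy=3.3,interpolation=cv2.INTER_CUBIC))
E
```

```text
t: 8.9
tcp_pos: [0.4359, -0.0656, 0.1267]
tool_rot: [0.999, -0.045, -0.0, -0.0]
force: [0.3, 0.1, 0.2]
finger_gap: 0.184
t: 9.52
tcp_pos: [0.4374, -0.0488, 0.1186]
tool_rot: [0.999, -0.045, -0.0, -0.0]
force: [-0.7, 0.2, 1.2]
finger_gap: 0.218
[-0.73004214  0.18935157  1.23092124] [ 0.03342984 -0.01535662 -0.0514648 ]
```

View pics/s8c.png

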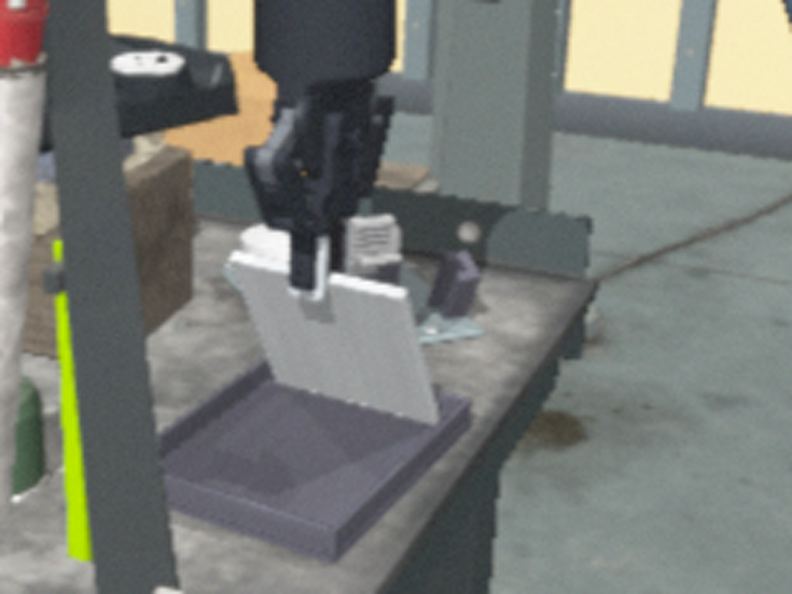

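```bash
python3 -m inch '[0.035,0.4,-0.25,0, 0.035,0.4,-0.3,0, 0.03,0.35,-0.3,0]' 26;  python3 -m inch '[0.035,0.4,-0.35,0, 0.03,0.35,-0.35,0, 0.025,0.3,-0.35,0, 0,0,0,0]' 30; python3 - <<'E'
from m import *
s=manip.sense();print(s['force'],s['ft_torque'])
snap('side','s9')
a=cv2.imread('pics/s9.png')[150:330,280:520];cv2.imwrite('pics/s9c.png',cv2.resize(a,None,fx=3.3,fy=3.3,interpolation=cv2.INTER_CUBIC))
E
```

```text
t: 9.95
tcp_pos: [0.4385, -0.0373, 0.1101]
tool_rot: [0.999, -0.045, 0.0, -0.0]
force: [0.8, 0.8, 0.8]
finger_gap: 0.263
t: 10.45
tcp_pos: [0.4392, -0.0268, 0.0995]
tool_rot: [0.999, -0.045, -0.0, -0.0]
force: [-0.5, 1.1, 1.2]
finger_gap: 0.297
[-0.46165581  1.06322137  1.20912292] [ 0.1712616  -0.00310501 -0.016056  ]
```

View pics/s9c.png

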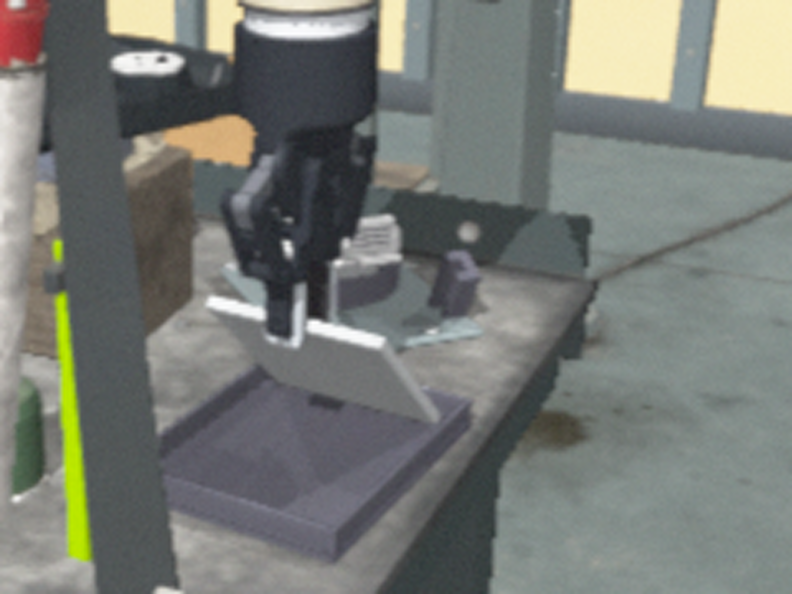

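```bash
python3 -m inch '[0.03,0.3,-0.4,0, 0.025,0.25,-0.4,0, 0.02,0.2,-0.45,0]' 36;  python3 -m inch '[0.02,0.25,-0.45,0, 0.02,0.2,-0.45,0, 0.02,0.2,-0.45,0, 0,0,0,0]' 42; python3 - <<'E'
from m import *
s=manip.sense();print(s['force'],s['ft_torque'])
snap('side','s10')
a=cv2.imread('pics/s10.png')[150:330,280:520];cv2.imwrite('pics/s10c.png',cv2.resize(a,None,fx=3.3,fy=3.3,interpolation=cv2.INTER_CUBIC))
E
```

```text
t: 10.88
tcp_pos: [0.4402, -0.0194, 0.087]
tool_rot: [0.999, -0.045, 0.0, -0.0]
force: [0.6, 0.7, -0.8]
finger_gap: 0.364
t: 11.38
tcp_pos: [0.4405, -0.0129, 0.0734]
tool_rot: [0.999, -0.045, -0.0, -0.0]
force: [0.2, 1.1, -1.3]
finger_gap: 0.414
[ 0.22384126  1.13959376 -1.34889535] [0.10680711 0.0119139  0.01621847]
```

View pics/s10c.png

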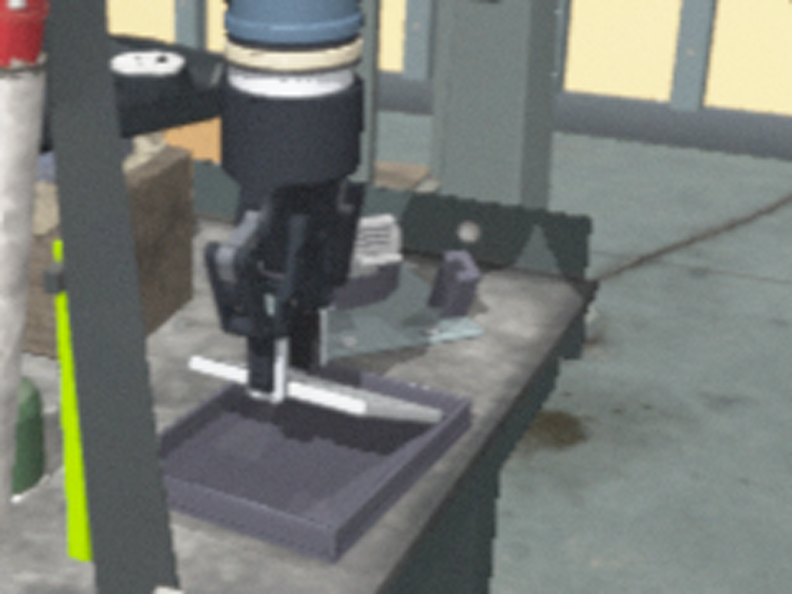

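```bash
python3 -m inch '[0.01,0.1,-0.5,0, 0.01,0.1,-0.5,0, 0,0.0,-0.1,0]' 50;  python3 -m inch '[0,0,-0.45,0, 0,0,-0.45,0, 0,0,0,0]' 58; python3 - <<'E'
from m import *
s=manip.sense();print(s['force'],s['ft_torque'])
snap('side','s11')
a=cv2.imread('pics/s11.png')[150:330,280:520];cv2.imwrite('pics/s11c.png',cv2.resize(a,None,fx=3.3,fy=3.3,interpolation=cv2.INTER_CUBIC))
E
```

```text
t: 11.8
tcp_pos: [0.4408, -0.011, 0.0624]
tool_rot: [0.999, -0.045, -0.0, -0.0]
force: [0.2, -0.4, -0.1]
finger_gap: 0.502
t: 12.18
tcp_pos: [0.4407, -0.0111, 0.0534]
tool_rot: [0.999, -0.045, -0.0, -0.0]
force: [0.3, -0.5, 0.2]
finger_gap: 0.58
[ 0.29089167 -0.48098138  0.23464359] [-0.01445975 -0.06725984  0.00683416]
```

View pics/s11c.png

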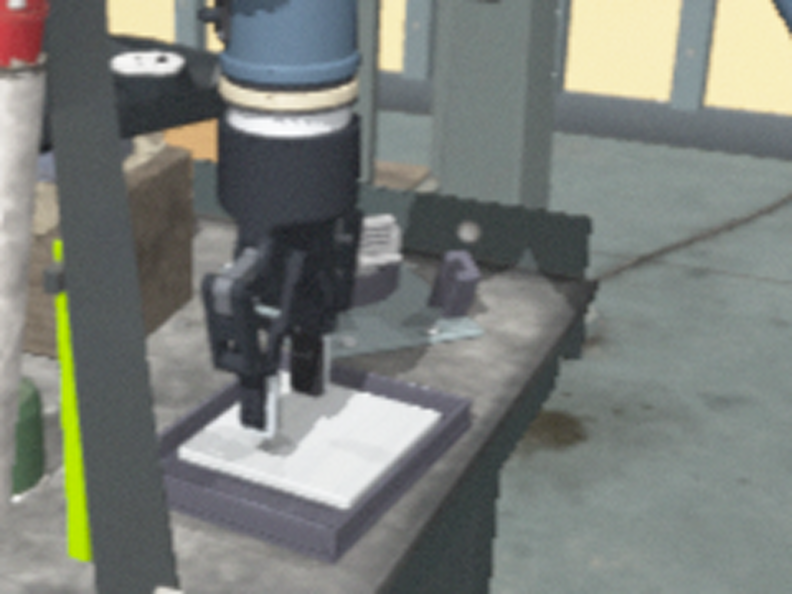

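```bash
python3 -m inch '[0,0,2,0, 0,0,4,0, 0,0,4,0, 0,0,4,0, -1,3,2,0.1, -1,4,0,0.136, -1,4,0,0.136, 0,4,0,0.136, 0,0,0,0]' 50; python3 - <<'E'
from m import *
snap('top','t12');snap('side','s12')
a=cv2.imread('pics/t12.png')[210:340,230:450];cv2.imwrite('pics/t12c.png',cv2.resize(a,None,fx=3.6,fy=3.6,interpolation=cv2.INTER_CUBIC))
a=cv2.imread('pics/s12.png')[150:330,280:520];cv2.imwrite('pics/s12c.png',cv2.resize(a,None,fx=3.3,fy=3.3,interpolation=cv2.INTER_CUBIC))
E
```

```text
t: 13.35
tcp_pos: [0.4103, 0.1408, 0.214]
tool_rot: [0.978, 0.209, 0.0, -0.0]
force: [0.1, -0.4, 0.3]
finger_gap: 0.5
```

View pics/t12c.png

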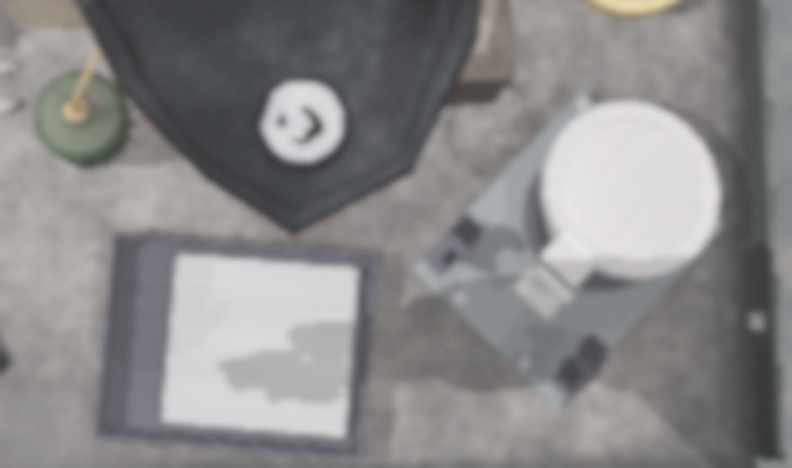

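View pics/s12c.png

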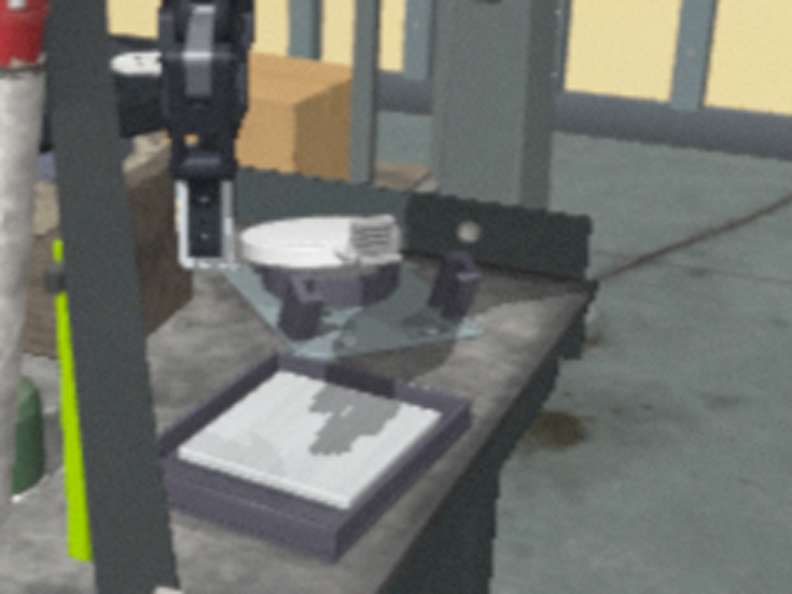

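```bash
python3 -m inch '[0,-4,0,0, 0,-6,0,0, 0,-6,0,0]'; python3 - <<'E'
from m import *
W=cloud(d=np.load('pics/t12.npy'))
U,V=np.meshgrid(np.arange(640),np.arange(480))
box=lambda a,b,c,d:(U>=a)&(U<b)&(V>=c)&(V<d)
print('post foot',ray('side',318,350,0.005))
z=W[...,2]
g=box(275,332,278,335)&(z>.008)&(z<.017); im=cv2.imread('pics/t12.png')
b=(im.min(2)>120)&box(270,335,275,335);p=W[b];r=cv2.minAreaRect((p[:,:2]*1000).astype(np.float32));print('keeper',r,np.percentile(p[:,2],[5,50,95]))
# lid
c,n,q=plane(W[box(381,431,238,287)&((U-404)**2+(V-262)**2<21**2)]);print('lid plane',c,n,np.degrees(np.arccos(n[2])),np.degrees(np.arctan2(n[1],n[0])))
m=((im.min(2)>165)&box(378,434,232,292)).astype(np.uint8)
m=cv2.morphologyEx(m,cv2.MORPH_OPEN,cv2.getStructuringElement(cv2.MORPH_ELLIPSE,(21,21)))
cc=max(cv2.findContours(m,cv2.RETR_EXTERNAL,cv2.CHAIN_APPROX_NONE)[0],key=cv2.contourArea);e=cv2.fitEllipse(cc)
K=optics.camera_model('top');T=np.linalg.inv(K['camera_from_world']);M=K['mtx'];o=T[:3,3]
def rp(u,v):
    r=T[:3,:3]@np.array([(u-M[0,2])/M[0,0],-(v-M[1,2])/M[1,1],-1]);return o+r*((c-o)@n)/(r@n)
ctr=rp(*e[0]);print(e[0],'lid_mid',ctr-n*.014)
hh=(W-c)@n
lp=box(368,395,272,302)&(hh>.012)&(hh<.035);print('lip',lp.sum(),W[lp].mean(0))
lt=box(368,395,272,302)&(hh>.020)&(hh<.035);p=W[lt];print('liptop',len(p),p.mean(0),np.percentile(p[:,2],[10,50,90]));r=cv2.minAreaRect((p[:,:2]*1000).astype(np.float32));print(r)
# guides & dish rim
ax=np.array([np.cos(np.radians(-44.3)),np.sin(np.radians(-44.3)),0]);ay=np.array([-ax[1],ax[0],0])
for bx in [(345,367,266,290),(380,402,298,322)]:
    g=box(*bx)&(z>.042)&(z<.056); p=W[g]; print('guide',g.sum(),p.mean(0)*1000,'ux',np.percentile(p@ax,[2,98]),'uy',np.percentile(p@ay,[2,98]))
g=box(370,425,250,300)&(z>.0225)&(z<.031)&(((U-404.3)**2+(V-262.2)**2)>25.5**2);p=W[g][:,:2]
for _ in range(5):
    A=np.c_[2*p,np.ones(len(p))];s=np.linalg.lstsq(A,(p**2).sum(1),rcond=None)[0];R=np.sqrt(s[2]+s[0]**2+s[1]**2);rr=np.linalg.norm(p-s[:2],axis=1)-R
    p=p[abs(rr)<max(2*rr.std(),.001)]
print('dish circ',s[:2],R,len(p),rr.std())
# base plate corners: edges by min rect of bluish-grey plate
b=(z>.0035)&(z<.0085)&box(335,445,225,345);
E
```

```text
t: 13.82
tcp_pos: [0.4107, -0.0237, 0.2139]
tool_rot: [0.978, 0.207, 0.0, 0.0]
force: [1.6, 0.2, -0.7]
finger_gap: 0.5
post foot [0.42905835 0.18948592 0.005     ]
keeper ((440.2320251464844, -42.37284851074219), (151.77902221679688, 139.51834106445312), 89.60017395019531) [0.00054393 0.01137536 0.01314189]
lid plane [ 0.53575582 -0.28165594  0.03792939] [ 0.11923904 -0.12972328  0.98435457] 10.148438096932642 -47.41140123340581
(404.58013916015625, 262.0133972167969) lid_mid [ 0.5345001 -0.2806466  0.023992 ]
lip 55 [ 0.47454421 -0.22705423  0.07394038]
liptop 43 [ 0.47442027 -0.22688861  0.07492182] [0.07395087 0.07492229 0.07619624]
((474.535888671875, -226.38180541992188), (26.75301742553711, 8.310056686401367), 43.93645477294922)
guide 69 [ 497.19198388 -163.61172935   47.01401129] ux [0.45784866 0.48257723] uy [0.22068141 0.23699572]
guide 74 [ 416.86296854 -245.83270294   47.08948812] ux [0.45707478 0.48315559] uy [0.10804475 0.12407692]
dish circ [ 0.52135956 -0.2679921 ] 0.048312178895508394 65 0.0012473950396144713
```

```bash
python3 -m inch '[1.3,-4.0,0,0.08, 1.3,-4.0,0,0.08, 1.3,-4.0,-1,0.08, 1.3,-4.0,-2,0.08, 1.2,-4.2,-2,0.074, 0,0,-2.4,0, 0,0,0,0]' 40 20; python3 - <<'E'
from m import *
s=manip.sense();print(s['force'],s['tcp_pos'],s['q'][5])
snap('side','s13')
a=cv2.imread('pics/s13.png')[150:300,340:500];cv2.imwrite('pics/s13c.png',cv2.resize(a,None,fx=4,fy=4,interpolation=cv2.INTER_CUBIC))
print((proj('side',[[.4746,-.2252,.0648],[.472,-.223,.0774]])-[340,150])*4)
E
```

```text
t: 14.7
tcp_pos: [0.4728, -0.2238, 0.1381]
tool_rot: [0.919, 0.393, -0.001, -0.002]
force: [0.1, 0.2, 0.4]
finger_gap: 0.405
[0.14600505 0.18370984 0.44657652] [ 0.47281776 -0.22381868  0.13805378] 0.10697728714083893
[[207.11133164 284.46168055]
 [210.86368925 265.28792224]]
```

View pics/s13c.png

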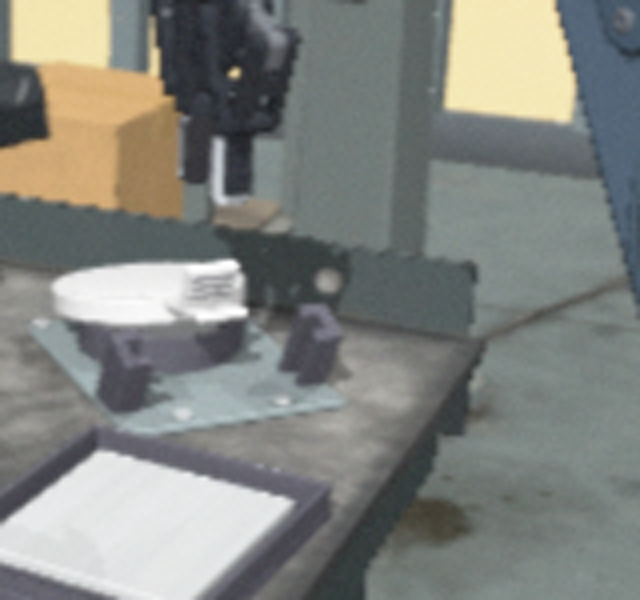

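```bash
python3 -m inch '[0.05,-0.37,-1,0, 0,0,-2,0, 0,0,-2,0, 0,0,-0.9,0, 0,0,0,0]'; python3 - <<'E'
from m import *
s=manip.sense();print(s['force'],s['tcp_pos'],s['q'][5])
snap('side','s14')
a=cv2.imread('pics/s14.png')[150:300,340:500];cv2.imwrite('pics/s14c.png',cv2.resize(a,None,fx=4,fy=4,interpolation=cv2.INTER_CUBIC))
E
```

```text
t: 15.38
tcp_pos: [0.4754, -0.2266, 0.0807]
tool_rot: [0.919, 0.395, -0.0, -0.0]
force: [0.2, 0.8, 0.9]
finger_gap: 0.4
[0.20156807 0.83679201 0.85093767] [ 0.47541562 -0.2266049   0.08073214] 0.10155560171769691
```

View pics/s14c.png

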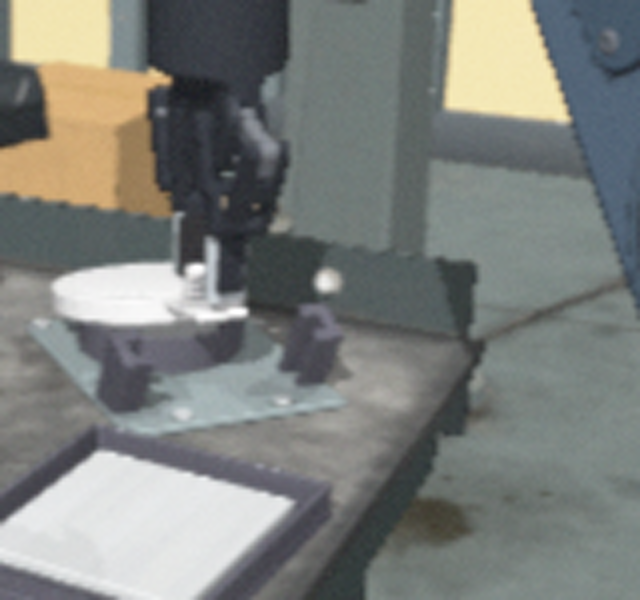

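```bash
python3 -m inch '[0,0,0,0, 0,0,0,0, 0,0,0,0, 0,0,0,0]' 0 20; python3 - <<'E'
from m import *
s=manip.sense();print(s['force'],s['ft_torque'],s['tcp_pos'],s['finger_gap']*85)
snap('side','s15');snap('top','t15')
a=cv2.imread('pics/s15.png')[150:300,340:500];cv2.imwrite('pics/s15c.png',cv2.resize(a,None,fx=4,fy=4,interpolation=cv2.INTER_CUBIC))
E
```

```text
t: 15.92
tcp_pos: [0.4759, -0.2271, 0.0813]
tool_rot: [0.919, 0.395, 0.0, 0.001]
force: [0.2, 0.2, 4.1]
finger_gap: 0.119
[0.20161536 0.19775057 4.06660632] [-0.10572426 -0.14999186  0.02874062] [ 0.47586224 -0.22709247  0.08132821] 10.147953290337554
```

View pics/s15c.png

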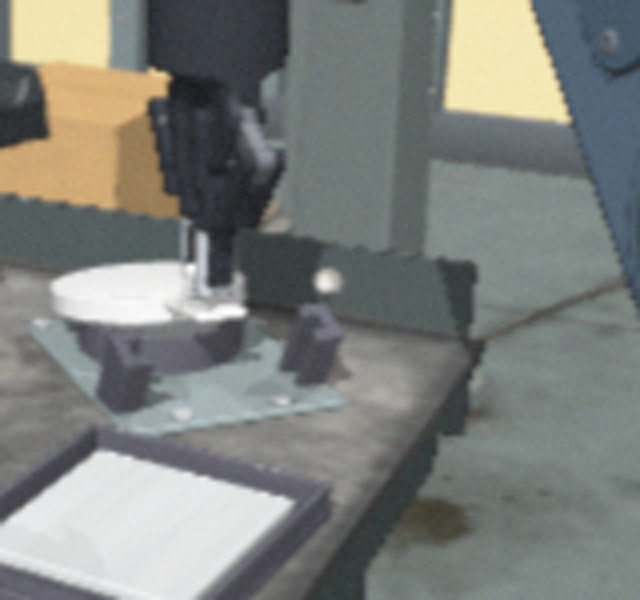

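```bash
python3 -m inch '[0.11,-0.11,0.35,0, 0.11,-0.11,0.45,0, 0.12,-0.12,0.45,0, 0.15,-0.15,0.45,0, 0.2,-0.2,0.45,0, 0.2,-0.2,0.35,0, 0.05,-0.05,0.25,0, 0,0,0,0]'; python3 - <<'E'
from m import *
s=manip.sense();print(s['force'],s['ft_torque'],s['tcp_pos'],s['finger_gap']*85)
snap('side','s16');snap('top','t16')
a=cv2.imread('pics/s16.png')[150:300,340:500];cv2.imwrite('pics/s16c.png',cv2.resize(a,None,fx=4,fy=4,interpolation=cv2.INTER_CUBIC))
E
```

```text
t: 17.02
tcp_pos: [0.4845, -0.2359, 0.1082]
tool_rot: [0.919, 0.395, -0.0, -0.0]
force: [0.1, -0.6, -0.2]
finger_gap: 0.087
[ 0.12758522 -0.57387591 -0.15489443] [-0.06165714 -0.05423181  0.0005803 ] [ 0.48450718 -0.23594031  0.10823864] 7.373389282506648
```

View pics/s16c.png

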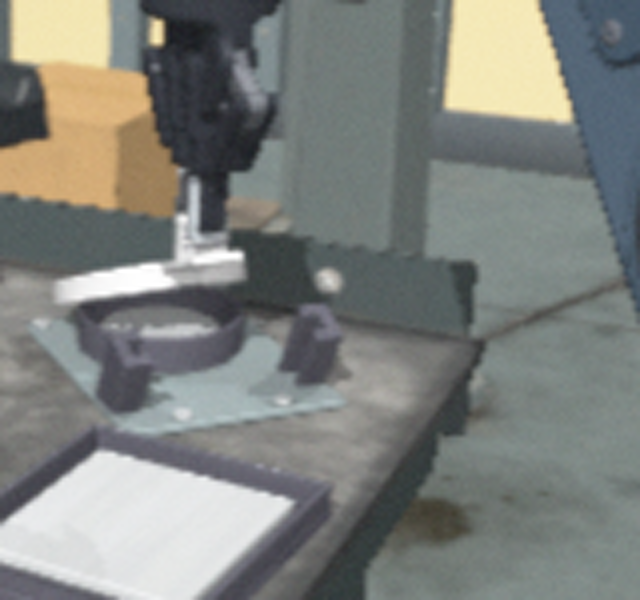

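View pics/t16.png

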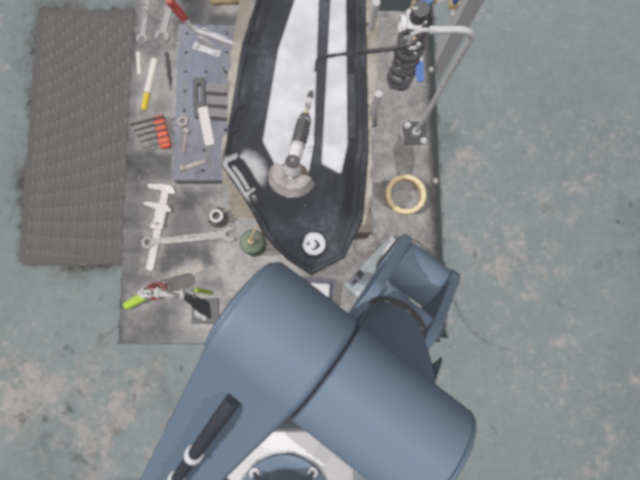

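```bash
cat > lid.py <<'E'
from m import *
def lidside(f):
    W=cloud('side',np.load(f'pics/{f}.npy'));im=cv2.imread(f'pics/{f}.png')
    U,V=np.meshgrid(np.arange(640),np.arange(480))
    ux=np.array([np.cos(np.radians(-44.3)),np.sin(np.radians(-44.3)),0]);uy=np.array([-ux[1],ux[0],0]);o=np.array([.5214,-.268,0])
    L=np.stack([(W-o)@ux,(W-o)@uy,W[...,2]],-1)*1000
    b=(im.min(2)>150)&(abs(L[...,0])<100)&(abs(L[...,1])<62)&(L[...,2]>8)&(L[...,2]<130)
    return L,b,im
E
python3 - <<'E'
from lid import *
L,b,im=lidside('s16')
p=L[b];print(len(p))
for lo in range(-90,90,10):
    q=p[(p[:,0]>=lo)&(p[:,0]<lo+10)]
    if len(q)>3: print(lo,len(q),np.percentile(q[:,2],[2,50,98]).round(1),np.percentile(q[:,1],[2,98]).round(1))
E
```

```text
504
-90 5 [ 8.1  8.7 48.1] [10.7 45.4]
-80 22 [ 8.  82.1 84.3] [-14.7  22.2]
-70 33 [  8.2  84.  122.2] [-15.9  22. ]
-60 92 [  8.2  91.3 120.5] [-18.7  10.4]
-50 21 [ 28.4  80.9 101.6] [-10.5  16.8]
-40 43 [ 8.1 58.1 76.1] [-52.    9.8]
-30 89 [39.8 58.1 65.4] [-37.8  30.7]
-20 68 [15.7 52.2 62.1] [-44.4  43.4]
-10 53 [15.6 44.2 58.5] [-21.5  50. ]
0 22 [11.3 43.1 54.9] [ 5.8 57.8]
10 13 [33.2 43.2 49.8] [41.5 55. ]
20 13 [13.2 35.5 42.4] [-23.3  58.2]
30 6 [ 9.6 25.  38.6] [-25.4  60.4]
40 14 [ 8.1 16.  23.6] [-15.2  61.4]
```

```bash
python3 -m inch '[-0.26,0.285,-0.05,-0.003, -0.26,0.285,-0.1,-0.003, -0.26,0.285,-0.1,-0.003, -0.26,0.285,-0.1,-0.003, -0.26,0.285,-0.1,-0.003, -0.26,0.285,-0.1,0, 0,0,0,0]'; python3 - <<'E'
from lid import *
s=manip.sense();print(s['force'],s['ft_torque'],s['tcp_pos'],s['finger_gap']*85)
snap('side','s17')
a=cv2.imread('pics/s17.png')[150:300,340:500];cv2.imwrite('pics/s17c.png',cv2.resize(a,None,fx=4,fy=4,interpolation=cv2.INTER_CUBIC))
E
```

```text
t: 18.0
tcp_pos: [0.4691, -0.2189, 0.1029]
tool_rot: [0.922, 0.388, -0.0, -0.0]
force: [1.9, -0.7, 2.2]
finger_gap: 0.084
[ 1.85665691 -0.65592731  2.18829437] [-0.65613739 -0.63674976  0.03614237] [ 0.46907235 -0.21888881  0.10292499] 7.178802737889115
```

View pics/s17c.png

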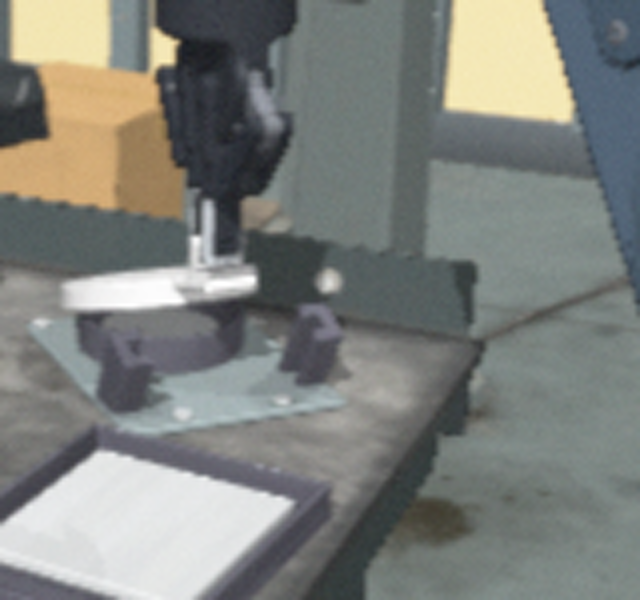

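```bash
python3 -m inch '[-0.11,0.11,-0.3,0, -0.12,0.12,-0.4,0, -0.11,0.11,-0.4,0, -0.11,0.11,-0.4,0, -0.1,0.1,-0.5,0, 0,0,0,0]'; python3 - <<'E'
from lid import *
s=manip.sense();print(s['force'],s['ft_torque'],s['tcp_pos'],s['finger_gap']*85)
snap('side','s18')
a=cv2.imread('pics/s18.png')[150:300,340:500];cv2.imwrite('pics/s18c.png',cv2.resize(a,None,fx=4,fy=4,interpolation=cv2.INTER_CUBIC))
E
```

```text
t: 18.8
tcp_pos: [0.4633, -0.2132, 0.0825]
tool_rot: [0.922, 0.388, -0.0, -0.001]
force: [0.9, 0.1, 5.9]
finger_gap: 0.081
[0.91096169 0.05054968 5.9406657 ] [-0.66627147 -0.72730291 -0.00202133] [ 0.4633182  -0.21315596  0.0824754 ] 6.899461690229848
```

View pics/s18c.png

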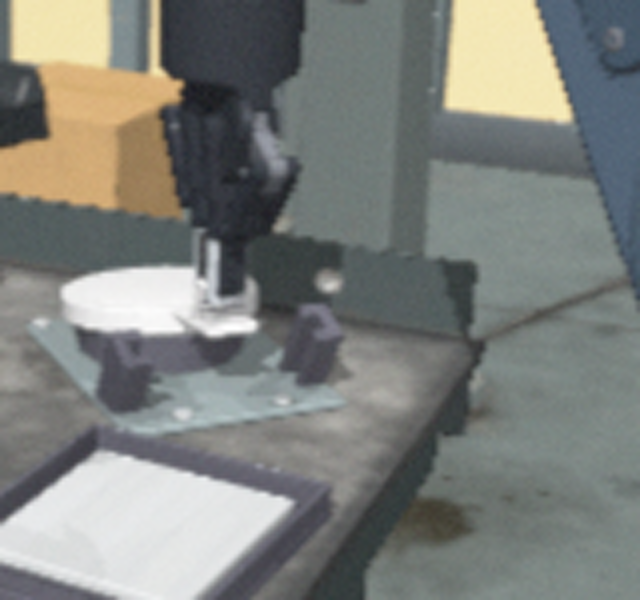

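```bash
python3 - <<'E'
from lid import *
for f in('s17','s18'):
    L,b,im=lidside(f)
    # top surface: pixels of lid disc bright, exclude gripper/lip
    d=b&(L[...,0]>-50)&(L[...,0]<60)&(L[...,2]>24)&(L[...,2]<80)
    p=L[d];A=np.c_[p[:,0],p[:,1],np.ones(len(p))]
    for _ in range(8):
        s=np.linalg.lstsq(A,p[:,2],rcond=None)[0];r=p[:,2]-A@s;k=(abs(r)<max(1.5*r.std(),1.5));p=p[k];A=A[k]
    print(f,len(p),s,np.degrees(np.arctan(s[:2])),r.std(), 'x range',np.percentile(p[:,0],[1,99]),np.percentile(p[:,1],[1,99]))
a=cv2.imread('pics/s18.png')[190:250,345:420];cv2.imwrite('pics/s18d.png',cv2.resize(a,None,fx=10,fy=10,interpolation=cv2.INTER_CUBIC))
E
```

```text
s17 120 [-2.79868712e-01 -2.88501477e-02  4.95879771e+01] [-15.63527085  -1.65253332] 1.6255220436661688 x range [-47.18569448  45.78677909] [-34.48217369  55.45496037]
s18 281 [-1.44457625e-01 -1.58834890e-02  4.14671826e+01] [-8.21994902 -0.90998037] 0.6356713417742367 x range [-46.86480291  52.52221191] [-29.8284953   52.72716041]
```

View pics/s18d.png

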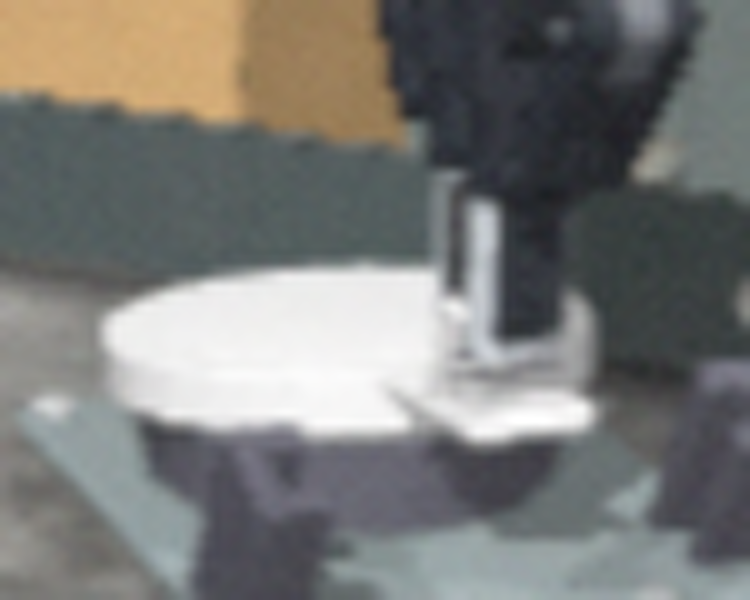

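```bash
python3 -m inch '[-0.04,0.04,-0.3,0, -0.04,0.04,-0.3,0, -0.03,0.03,-0.3,0, -0.03,0.03,-0.3,0, 0,0,0,0]'; python3 - <<'E'
from lid import *
s=manip.sense();print(s['force'],s['ft_torque'],s['tcp_pos'],s['finger_gap']*85)
snap('side','s19')
L,b,im=lidside('s19')
d=b&(L[...,0]>-50)&(L[...,0]<60)&(L[...,2]>24)&(L[...,2]<80)
p=L[d];A=np.c_[p[:,0],p[:,1],np.ones(len(p))]
for _ in range(8):
        s=np.linalg.lstsq(A,p[:,2],rcond=None)[0];r=p[:,2]-A@s;k=(abs(r)<max(1.5*r.std(),1.5));p=p[k];A=A[k]
print(len(p),s,np.degrees(np.arctan(s[:2])),r.std(), 'x range',np.percentile(p[:,0],[1,99]),np.percentile(p[:,1],[1,99]))
a=cv2.imread('pics/s19.png')[190:250,345:420];cv2.imwrite('pics/s19d.png',cv2.resize(a,None,fx=10,fy=10,interpolation=cv2.INTER_CUBIC))
E
```

```text
t: 19.48
tcp_pos: [0.4612, -0.211, 0.071]
tool_rot: [0.922, 0.388, -0.001, -0.001]
force: [-1.5, 2.1, 8.5]
finger_gap: 0.088
[-1.5302961   2.14032441  8.46022985] [-0.59805667 -0.63179297 -0.00570705] [ 0.46115229 -0.21096786  0.07103215] 7.444337074482525
382 [-5.39549431e-02 -1.13907082e-02  3.70804942e+01] [-3.08839593 -0.65261128] 0.5664967833472419 x range [-47.93399218  54.02412173] [-32.63612074  51.5480322 ]
```

View pics/s19d.png

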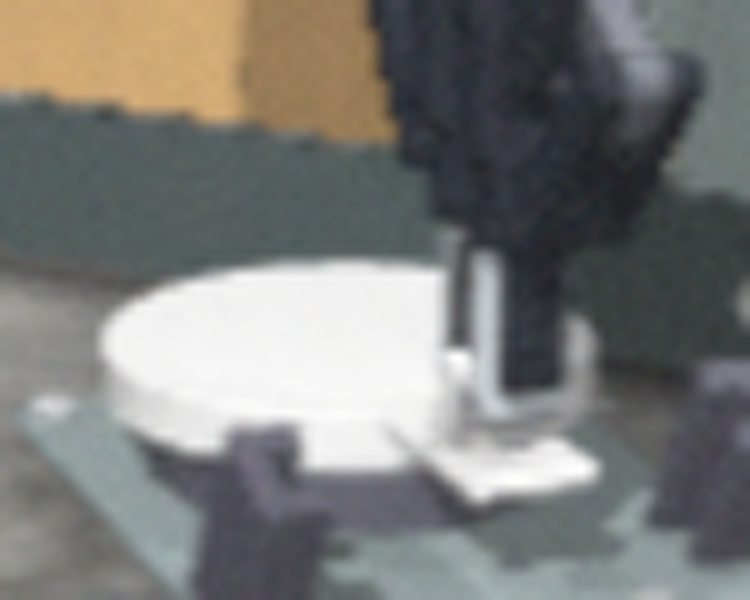

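```bash
python3 -m inch '[0,0,-0.25,0, 0,0,-0.25,0, 0,0,-0.15,0, 0,0,0,0]'; python3 - <<'E'
from lid import *
s=manip.sense();print(s['force'],s['ft_torque'],s['tcp_pos'],s['finger_gap']*85)
snap('side','s20')
L,b,im=lidside('s20')
d=b&(L[...,0]>-50)&(L[...,0]<60)&(L[...,2]>24)&(L[...,2]<80)
p=L[d];A=np.c_[p[:,0],p[:,1],np.ones(len(p))]
for _ in range(8):
        s=np.linalg.lstsq(A,p[:,2],rcond=None)[0];r=p[:,2]-A@s;k=(abs(r)<max(1.5*r.std(),1.5));p=p[k];A=A[k]
print(len(p),s,np.degrees(np.arctan(s[:2])),r.std(), 'x range',np.percentile(p[:,0],[1,99]),np.percentile(p[:,1],[1,99]))
# circle of top face edge vs home prediction
big=cv2.resize(im[190:250,345:420],None,fx=10,fy=10,interpolation=cv2.INTER_CUBIC)
o=np.array([.5214,-.268])
pc=np.array([proj('side',np.r_[o+.0585*np.array([np.cos(t),np.sin(t)]),.032])[0] for t in np.linspace(0,6.28,80)])
cv2.polylines(big,[((pc-[345,190]+.5)*10).astype(int).reshape(-1,1,2)],True,(0,0,255),1)
cv2.imwrite('pics/s20d.png',big)
E
```

```text
t: 20.02
tcp_pos: [0.4602, -0.21, 0.0666]
tool_rot: [0.922, 0.388, -0.001, -0.002]
force: [-3.9, 5.0, 29.6]
finger_gap: 0.088
[-3.87861037  4.99113423 29.60531735] [ 0.09835042  0.19528746 -0.02462146] [ 0.46024379 -0.21002875  0.06663102] 7.45712959708445
427 [-2.21004202e-02 -1.25469717e-02  3.52874887e+01] [-1.2660547 -0.7188508] 0.6235293137458078 x range [-47.33681478  58.39608284] [-35.67049261  51.14290968]
```

View pics/s20d.png

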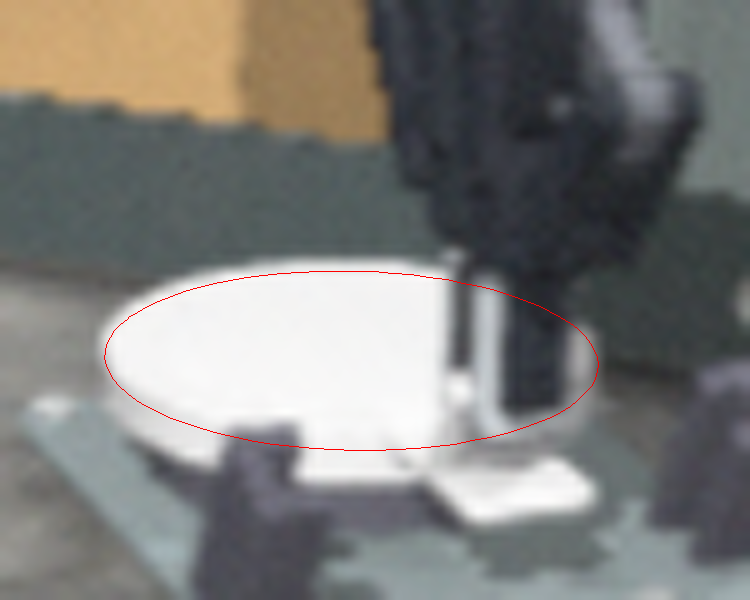

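```bash
python3 -m inch '[0,0,0.2,0, 0,0,0,0]'; python3 - <<'E'
from lid import *
s=manip.sense();print(s['force'],s['tcp_pos'],s['finger_gap']*85)
snap('side','s21')
L,b,im=lidside('s21')
d=b&(L[...,0]>-50)&(L[...,0]<60)&(L[...,2]>24)&(L[...,2]<80)
def fit(p):
    A=np.c_[p[:,0],p[:,1],np.ones(len(p))]
    for _ in range(8):
        s=np.linalg.lstsq(A,p[:,2],rcond=None)[0];r=p[:,2]-A@s;k=(abs(r)<max(1.5*r.std(),1.5));p=p[k];A=A[k]
    return len(p),s,np.degrees(np.arctan(s[:2]))
print('lid',fit(L[d]))
k=(im.min(2)>150)&(L[...,0]>-260)&(L[...,0]<-120)&(L[...,2]<25)&(L[...,2]>2)
print('keeper',k.sum(),fit(L[k]),np.median(L[k][:,2]))
bp=(L[...,0]>-108)&(L[...,0]<-70)&(abs(L[...,1])<40)&(L[...,2]<12)&(L[...,2]>0);print('base',bp.sum(),fit(L[bp]),np.median(L[bp][:,2]))
g=(L[...,0]>-108)&(L[...,0]<-70)&(abs(L[...,1])>46)&(abs(L[...,1])<64)&(L[...,2]>40)&(L[...,2]<56);print('guide',g.sum(),np.percentile(L[g][:,2],[50,90,97]))
E
```

```text
t: 20.32
tcp_pos: [0.4602, -0.21, 0.067]
tool_rot: [0.922, 0.388, -0.001, -0.003]
force: [-3.1, 2.3, 14.4]
finger_gap: 0.088
[-3.08282111  2.30707232 14.43880571] [ 0.46021368 -0.21003962  0.06695298] 7.445001042145218
lid (422, array([-2.35749156e-02, -1.38020334e-02,  3.54775846e+01]), array([-1.35049301, -0.79074805]))
keeper 2108 (1739, array([ 1.21964464e-03, -1.73254292e-02,  1.53274923e+01]), array([ 0.06988046, -0.99257467])) 13.047714244843162
base 241 (229, array([-1.01664289e-02,  2.46654149e-03,  6.46777744e+00]), array([-0.5824734 ,  0.14132213])) 7.394462596496176
guide 153 [46.25659353 52.50856485 53.76379165]
```

```bash
python3 -m inch '[0,0,0.15,0, 0,0,0,0]'; python3 - <<'E'
from lid import *
from scipy.optimize import least_squares
s=manip.sense();print(s['force'],s['tcp_pos'],s['finger_gap']*85)
snap('side','s22')
L,b,im=lidside('s22')
d=(im.min(2)>140)&(abs(L[...,0])<75)&(abs(L[...,1])<75)&(L[...,2]>21)&(L[...,2]<33)
p=L[d][:,:2];p=p[np.linalg.norm(p,axis=1)>45]
f=lambda c:np.hypot(p[:,0]-c[0],p[:,1]-c[1])-58.5
r=least_squares(f,[0,0],loss='soft_l1',f_scale=1);print('lid c',r.x,len(p),np.median(abs(r.fun)))
# dish outer wall
d=(im.max(2)<120)&(abs(L[...,0])<70)&(abs(L[...,1])<70)&(L[...,2]>9)&(L[...,2]<17)
p=L[d][:,:2];p=p[np.linalg.norm(p,axis=1)>40]
f=lambda c:np.hypot(p[:,0]-c[0],p[:,1]-c[1])-50
r=least_squares(f,[0,0],loss='soft_l1',f_scale=1);print('dish c',r.x,len(p),np.median(abs(r.fun)))
E
```

```text
t: 20.62
tcp_pos: [0.4602, -0.2102, 0.0676]
tool_rot: [0.922, 0.388, -0.001, -0.003]
force: [-1.4, 2.3, 6.8]
finger_gap: 0.087
[-1.36894053  2.32727669  6.81732976] [ 0.4602159  -0.21018222  0.06764681] 7.4049381221487245
lid c [ 3.67745544 -3.46241341] 126 0.8933485497418445
dish c [-1.56034531 -1.52584031] 75 1.2926007864583227
```

```bash
python3 -m inch '[0,0,0.4,0, 0,0,0.3,0, -0.11,0.25,0,0, -0.11,0.25,0,0, 0,0,-0.3,0, 0,0,-0.25,0, 0,0,0,0]'; cat > lc.py <<'E'
from lid import *
from scipy.optimize import least_squares
import sys
s=manip.sense();print(s['force'],s['tcp_pos'],s['finger_gap']*85)
f0=sys.argv[1]
snap('side',f0)
L,b,im=lidside(f0)
def circ(d,R,m):
    p=L[d][:,:2];p=p[np.linalg.norm(p,axis=1)>m]
    r=least_squares(lambda c:np.hypot(p[:,0]-c[0],p[:,1]-c[1])-R,[0,0],loss='soft_l1',f_scale=1);return r.x,len(p)
c1=circ((im.min(2)>140)&(abs(L[...,0])<75)&(abs(L[...,1])<75)&(L[...,2]>21)&(L[...,2]<33),58.5,45)
c2=circ((im.max(2)<120)&(abs(L[...,0])<70)&(abs(L[...,1])<70)&(L[...,2]>9)&(L[...,2]<17),50,40)
print('lid',c1,'dish',c2,'rel',c1[0]-c2[0])
d=b&(L[...,0]>-50)&(L[...,0]<60)&(L[...,2]>24)&(L[...,2]<80)
p=L[d];A=np.c_[p[:,0],p[:,1],np.ones(len(p))]
for _ in range(8):
    s=np.linalg.lstsq(A,p[:,2],rcond=None)[0];r=p[:,2]-A@s;k=(abs(r)<max(1.5*r.std(),1.5));p=p[k];A=A[k]
print('plane',len(p),s,np.degrees(np.arctan(s[:2])))
a=im[190:250,345:420];cv2.imwrite(f'pics/{f0}d.png',cv2.resize(a,None,fx=10,fy=10,interpolation=cv2.INTER_CUBIC))
E
python3 lc.py s23
```

```text
t: 21.55
tcp_pos: [0.4598, -0.2069, 0.069]
tool_rot: [0.922, 0.388, -0.0, -0.0]
force: [0.1, -1.2, 5.0]
finger_gap: 0.086
[ 0.1065053  -1.15411036  4.95169316] [ 0.45978662 -0.20690346  0.06904702] 7.290525577191564
lid (array([ 1.53193773, -2.14025537]), 118) dish (array([-2.16947347, -1.77877668]), 75) rel [ 3.70141119 -0.36147869]
plane 387 [-3.42957908e-02 -1.79531463e-02  3.61210898e+01] [-1.9642342  -1.02852902]
```

View pics/s23d.png

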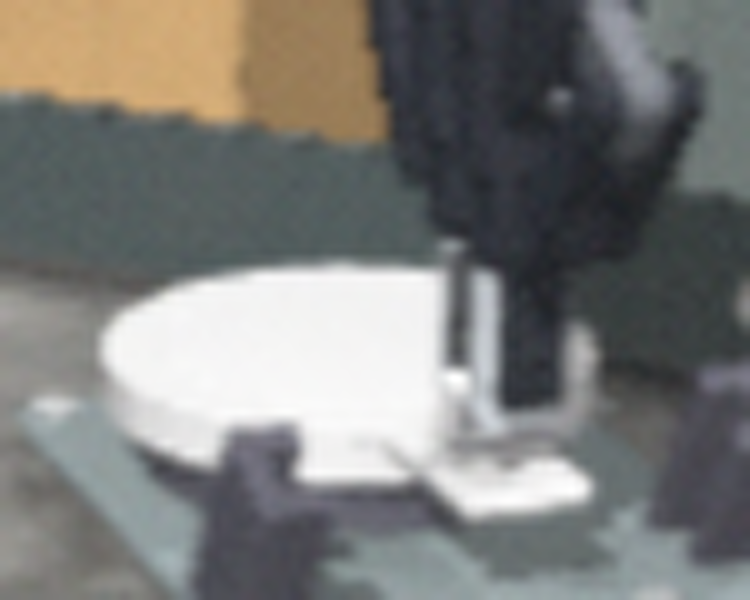

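```bash
python3 -m inch '[0,0,0.2,0, -0.13,0.12,0,0, -0.13,0.12,0,0, 0,0,-0.2,0, 0,0,-0.2,0, 0,0,0,0]'; python3 lc.py s24
```

```text
t: 22.35
tcp_pos: [0.4576, -0.2048, 0.0672]
tool_rot: [0.922, 0.388, 0.0, 0.0]
force: [2.4, -2.2, 4.8]
finger_gap: 0.088
[ 2.42128264 -2.20569575  4.76248859] [ 0.45759629 -0.20477983  0.06718705] 7.504819772704885
lid (array([-1.46804628, -1.65447083]), 130) dish (array([-2.06948544, -1.99128307]), 67) rel [0.60143916 0.33681224]
plane 414 [-3.12718236e-02 -1.54861161e-02  3.54599193e+01] [-1.79115978 -0.88721817]
```

```bash
python3 -m inch '[0,0,-0.15,0, 0,0,-0.15,0, 0,0,0,0]'; python3 lc.py s25
```

```text
t: 22.78
tcp_pos: [0.4573, -0.2044, 0.0644]
tool_rot: [0.922, 0.388, -0.0, -0.0]
force: [0.0, -1.0, 6.2]
finger_gap: 0.087
[ 0.04990069 -0.99723502  6.1773102 ] [ 0.4573104  -0.20444005  0.06438562] 7.389822080290542
lid (array([-0.86192162, -1.96364881]), 157) dish (array([-2.9503043 , -2.42874619]), 47) rel [2.08838268 0.46509738]
plane 441 [-2.95932565e-04 -1.36537392e-02  3.44833225e+01] [-0.01695569 -0.78225302]
```

```bash
python3 -m inch '[0,0,-0.1,0, 0,0,-0.05,0, 0,0,0,0]'; python3 lc.py s26
```

```text
t: 23.2
tcp_pos: [0.4573, -0.2044, 0.0642]
tool_rot: [0.922, 0.388, 0.0, 0.0]
force: [-0.2, -0.4, 17.1]
finger_gap: 0.087
[-0.18028079 -0.39940525 17.10407575] [ 0.45731282 -0.20443952  0.0641708 ] 7.376766995769121
lid (array([-1.25655016, -2.14567131]), 150) dish (array([-3.38363917, -2.56685368]), 47) rel [2.12708901 0.42118237]
plane 459 [-3.57859055e-03 -1.47596847e-02  3.44790529e+01] [-0.20503726 -0.84560624]
```

View pics/s26d.png

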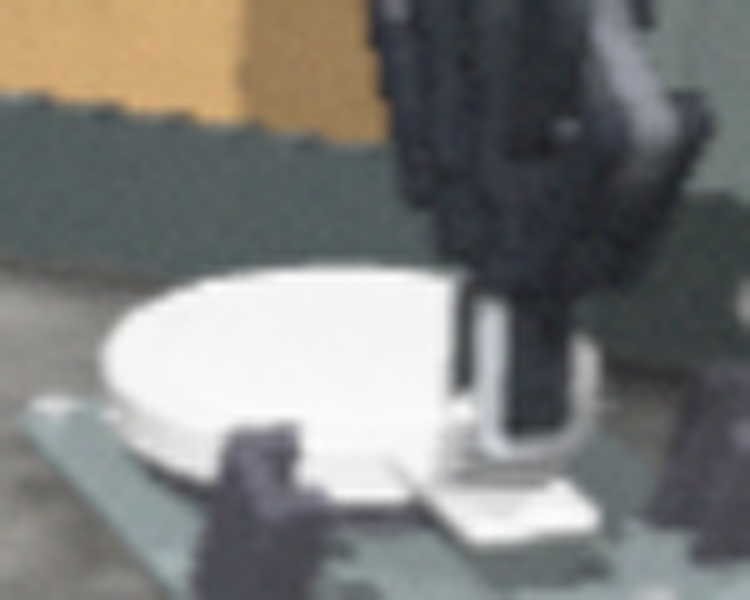

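```bash
python3 -m inch '[0,0,0.15,0, 0,0,0,0]'; python3 -m inch '[0,0,0,0, 0,0,0,0]' 14; python3 -m inch '[0,0,0,0, 0,0,0,0, 0,0,0,0]' 40; python3 lc.py s27
```

```text
t: 23.5
tcp_pos: [0.4573, -0.2045, 0.0646]
tool_rot: [0.922, 0.388, -0.0, -0.0]
force: [1.1, -1.2, 6.9]
finger_gap: 0.086
t: 23.75
tcp_pos: [0.4567, -0.204, 0.0639]
tool_rot: [0.922, 0.388, -0.001, -0.001]
force: [1.0, -0.8, 3.5]
finger_gap: 0.143
t: 24.12
tcp_pos: [0.4567, -0.2041, 0.0638]
tool_rot: [0.922, 0.388, -0.001, -0.001]
force: [0.2, 0.7, -0.4]
finger_gap: 0.399
[ 0.18728776  0.72839438 -0.35038743] [ 0.4567412  -0.20410485  0.06384661] 33.899270912907426
lid (array([-1.76579723, -2.25489738]), 149) dish (array([-2.69016549, -2.4646339 ]), 46) rel [0.92436826 0.20973652]
plane 413 [-4.08699380e-03 -1.63944025e-02  3.46115964e+01] [-0.23416619 -0.93924593]
```

View pics/s27d.png

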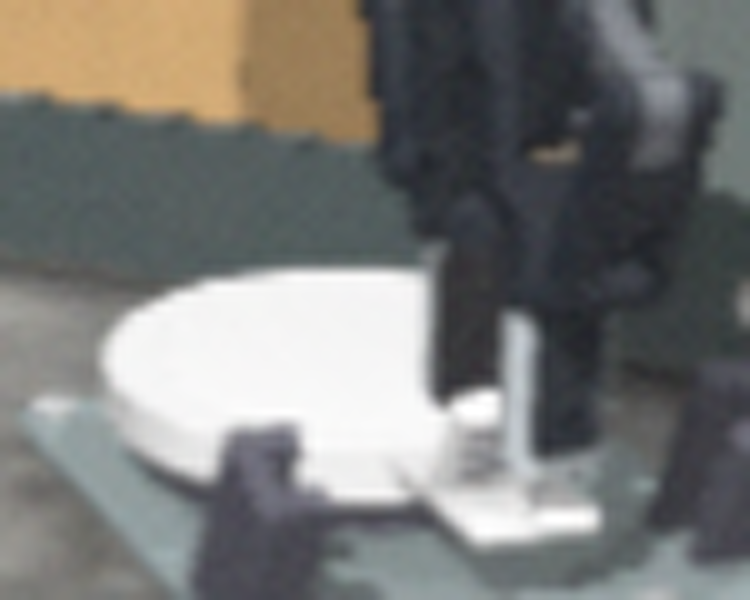

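```bash
python3 -m inch '[0,0,0.5,0, 0,0,1.5,0, 0,0,4,0, 0,0,4,0, 0,0,4,0, -1,5,0,0, -1,5,0,0, -1,5,0,0, -1,4,0,0, 0,0,0,0]'; python3 - <<'E'
from m import *
from scipy.optimize import least_squares
snap('top','t28');snap('side','s28')
d=np.load('pics/t28.npy');W=cloud(d=d);im=cv2.imread('pics/t28.png')
cv2.imwrite('pics/t28c.png',cv2.resize(im[210:340,230:450],None,fx=3.6,fy=3.6,interpolation=cv2.INTER_CUBIC))
U,V=np.meshgrid(np.arange(640),np.arange(480))
box=lambda a,b,c,d:(U>=a)&(U<b)&(V>=c)&(V<d)
m=((im.min(2)>160)&box(365,436,232,305)).astype(np.uint8)
mo=cv2.morphologyEx(m,cv2.MORPH_OPEN,cv2.getStructuringElement(cv2.MORPH_ELLIPSE,(21,21)))
cc=max(cv2.findContours(mo,cv2.RETR_EXTERNAL,cv2.CHAIN_APPROX_NONE)[0],key=cv2.contourArea);e=cv2.fitEllipse(cc);print(e)
P=ray('top',*e[0],.032);print('lid centre',P)
q=(U-e[0][0])**2+(V-e[0][1])**2<21**2
c,n,_=plane(W[q]);print('plane',c,n,np.degrees(np.arccos(n[2])))
ux=np.array([np.cos(np.radians(-44.3)),np.sin(np.radians(-44.3))]);uy=np.array([-ux[1],ux[0]]);o=np.array([.5214,-.268])
print('rel',(P[:2]-o)@ux*1000,(P[:2]-o)@uy*1000)
lp=box(355,400,265,310)&(W[...,2]>.045)&(W[...,2]<.065)&(np.abs((W[...,:2]-o)@uy)<.03);l=W[lp].mean(0);print('lip',lp.sum(),l,np.degrees(np.arctan2(*(l[:2]-P[:2])[::-1])))
E
```

```text
t: 25.42
tcp_pos: [0.4157, -0.0123, 0.2052]
tool_rot: [0.921, 0.39, -0.0, -0.0]
force: [0.3, -1.1, 0.0]
finger_gap: 0.396
((397.0417175292969, 268.5139465332031), (50.30048370361328, 51.41436004638672), 100.98237609863281)
lid centre [ 0.52150985 -0.26537524  0.032     ]
plane [ 0.52182578 -0.26631252  0.03262015] [-0.0019001  -0.00187845  0.99999643] 0.1530878211271428
rel -1.754550240176968 1.9552436722991362
lip 63 [ 0.45728827 -0.20498026  0.05281841] 136.75883269489435
```

View pics/t28c.png

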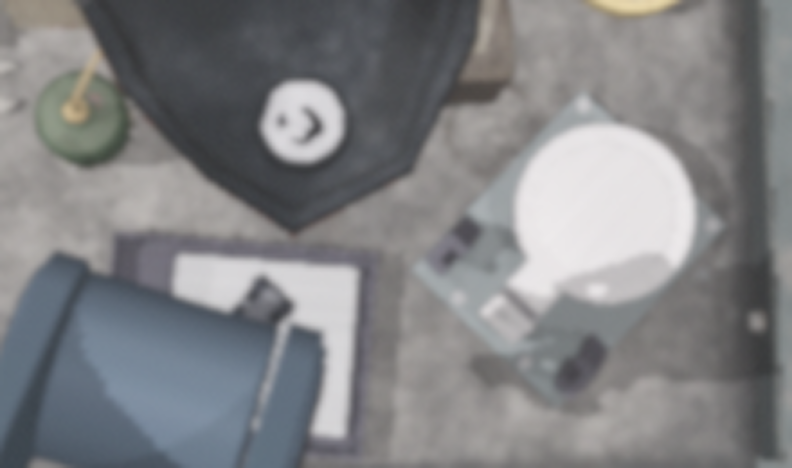

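View pics/s28.png

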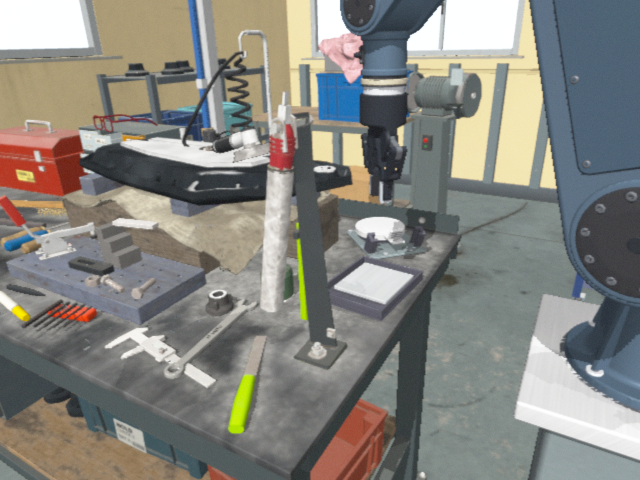

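```bash
python3 - <<'E'
from m import *
from scipy.optimize import least_squares
W=cloud(d=np.load('pics/t28.npy'));U,V=np.meshgrid(np.arange(640),np.arange(480))
m=((W[...,2]>.024)&(W[...,2]<.04)&(U>360)&(U<430)&(V>235)&(V<310)).astype(np.uint8)
mo=cv2.morphologyEx(m,cv2.MORPH_OPEN,cv2.getStructuringElement(cv2.MORPH_ELLIPSE,(21,21)))
cc=max(cv2.findContours(mo,cv2.RETR_EXTERNAL,cv2.CHAIN_APPROX_NONE)[0],key=cv2.contourArea);e=cv2.fitEllipse(cc);print(e)
P=ray('top',*e[0],.032);print(P)
# base plate corners seen in crop -> unit centre
cor=[(583,94),(722,224),(547,408),(413,266)]
C=np.array([ray('top',230+u/3.6,210+v/3.6,.006)[:2] for u,v in cor]);print(C.round(4))
print([np.linalg.norm(C[i]-C[(i+1)%4]).round(4) for i in range(4)])
mid=C.mean(0)
ux=np.array([np.cos(np.radians(-44.3)),np.sin(np.radians(-44.3))]);uy=np.array([-ux[1],ux[0]])
o=mid+ux*.028;print('unit from plate',o,'lid rel',(P[:2]-o)@ux*1000,(P[:2]-o)@uy*1000)
E
```

```text
((397.7861022949219, 268.86541748046875), (48.80000686645508, 49.037353515625), 149.6476593017578)
[ 0.52067518 -0.26710172  0.032     ]
[[ 0.6022 -0.2597]
 [ 0.5143 -0.3502]
 [ 0.3942 -0.2305]
 [ 0.4876 -0.1439]]
[np.float64(0.1262), np.float64(0.1695), np.float64(0.1274), np.float64(0.163)]
unit from plate [ 0.51958627 -0.26563633] lid rel 1.8027785272672574 -0.28826389690096665
```

```bash
python3 -c "
from station import job;print(job.sign_off())"
```

```text
the job is handed in; nothing more can be done
None
```

The keeper is lying in the tray and the lid is closed on the dish, and the job was handed in at about 25.5 s. The last part of the keeper's laying-down was not under control, so it may count as a drop.

**Keeper:**
- I drew it up out of the slots by its top edge and stood its lower edge in the tray. I then leaned it over against a finger to roughly 60–65° from upright.
- At that point it slipped off the finger and flopped flat, its free edge falling an estimated 45–60 mm.
- The pictures afterwards show it flat and wholly inside the tray.

**Lid:**
- I pinched it by the lip and raised it edge-first by about 25 mm (worked out, not measured). It tilted about 23°, with the far side staying low on the dish.
- I slid it back and lowered it. The first try came down about 5 mm off-centre and pressed on the rim with about 30 N, so I eased off, re-centred it while still holding it, and pressed it down flush before letting go.
- **Level and height:** it is within about 0.2° of level by the top camera, with its top at 32.6 mm (home is 32 mm). The side camera read up to about 0.9° across the slots, though it showed a similar tilt on the flat keeper.
- **Centring:** three estimates lie within about 2 mm but disagree: −1.1, +0.9 and +1.8 mm along the unit's x. A fourth, −1.8 mm, came from a view partly in shadow and I set it aside.
- **Tab:** it points at the slots to within about 1°.

**Bystanders and clearances:** I saw no change to the oil can, casting or tape roll in the pictures. I mistakenly moved the gripper within about 50–60 mm of the tube post's origin, inside its 80 mm keep-clear circle. No contact force showed, and I backed out straight away. At hand-in the robot was clear of everything.

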